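# Load and clamp the gas canister, then pump it up

## Task

Put every sample tube from the rack into a socket of the canister, fully home, and set the lid on the canister so that it sits flat and fully down on the flange. Then swing both halves of the clamp ring shut around the two flanges, close the latch, and last pull the pump lever towards the robot all the way to its stop and ease it back slowly to rest, without letting it snap back. Do not knock over the bottles.

Things in the scene. Friction and masses are not known exactly. Their poses are not given: they have to be found in the camera images.
- rig: fixed dark steel base plate (160 x 300 x 12 mm) that carries the canister with its clamp and, to the right of it (-y of its frame), the hand pump. Origin: on the bench under the canister's axis; x points away from the robot (turned by up to about 0.15 rad), y to its left.
- canister (a point): point on the canister's upright axis at the height of its sealing face (70 mm above the bench). The canister is an upright steel pot whose open mouth has a flange 90 mm in diameter; a raised, tapered centring collar (61 mm in diameter, 7 mm high) on the sealing face locates the lid. Inside stand three white socket tubes, their mouths 5 mm above the sealing face.
- socket1 (a point): centre of the mouth of one of the three white sockets inside the canister, 75 mm above the bench, on a circle of 16.5 mm radius about the axis (points 1, 2, 3 lie at 60, 180, 300 degrees from the rig's x). Bore 19 mm, 41 mm deep: a tube that is fully home stands 29 mm out of it, its foot 34 mm above the bench.
- socket2 (a point): centre of the mouth of one of the three white sockets inside the canister, 75 mm above the bench, on a circle of 16.5 mm radius about the axis (points 1, 2, 3 lie at 60, 180, 300 degrees from the rig's x). Bore 19 mm, 41 mm deep: a tube that is fully home stands 29 mm out of it, its foot 34 mm above the bench.
- socket3 (a point): centre of the mouth of one of the three white sockets inside the canister, 75 mm above the bench, on a circle of 16.5 mm radius about the axis (points 1, 2, 3 lie at 60, 180, 300 degrees from the rig's x). Bore 19 mm, 41 mm deep: a tube that is fully home stands 29 mm out of it, its foot 34 mm above the bench.
- tube1: sample tube: upright steel cylinder 16 mm in diameter and 70 mm tall with a grey band 20 mm below its top; its foot tapers to 11 mm over the last 6 mm. Origin: centre of its underside, z up along it. Starts upright in one of the four holes of the rack, foot 10 mm above the bench, top 40 mm above the rack. May be absent (None).
- tube2: sample tube: upright steel cylinder 16 mm in diameter and 70 mm tall with a grey band 20 mm below its top; its foot tapers to 11 mm over the last 6 mm. Origin: centre of its underside, z up along it. Starts upright in one of the four holes of the rack, foot 10 mm above the bench, top 40 mm above the rack. May be absent (None).
- tube3: sample tube: upright steel cylinder 16 mm in diameter and 70 mm tall with a grey band 20 mm below its top; its foot tapers to 11 mm over the last 6 mm. Origin: centre of its underside, z up along it. Starts upright in one of the four holes of the rack, foot 10 mm above the bench, top 40 mm above the rack. May be absent (None).
- rack: fixed white tube rack, a block 110 x 110 x 40 mm with four holes 52 mm apart (at +-26 mm in its x and y). Origin: centre of its underside.
- lid: loose metal lid of the canister, 0.3 kg: flat flange 90 mm in diameter and 8 mm thick at the bottom, hollow dome 71 mm in diameter up to 44 mm, black round knob 24 mm in diameter from 44 to 70 mm. Open below: bore 62.6 mm, 40 mm high, slips over the centring collar and the tubes. Origin: centre of its underside; fully down, that is level with point canister (70 mm above the bench), concentric within about 1 mm.
- jaw_left (a joint): left half (rig +y side) of the aluminium clamp ring, swinging level about the upright hinge at the back (+x side) of the canister. 0 rad: closed round both flanges (a stop); grows as it swings outward, up to 1.15. Stays where it is left (about 1 N at its pin). Its upper lip passes 2.5 mm above a lid that is fully down and strikes one that is not.
- jaw_right (a joint): right half (rig -y side) of the clamp ring, the mirror image: 0 closed, grows as it swings outward (to -y), up to 1.15.
- jaw_left_pin (a point): top centre of the upright round steel handle pin on the left jaw: 12 mm in diameter, free for gripping over its upper 38 mm, top 126 mm above the bench. 113 mm from clamp_hinge. When closed it stands at x = -36, y = +63 mm from the canister's axis in the rig frame. The lid's top is 140 mm above the bench when it is on.
- jaw_right_pin (a point): the same on the right jaw; when closed at x = -36, y = -63 mm.
- clamp_hinge (a point): axis of the upright hinge of both jaws, 58 mm behind (+x of the rig) the canister's axis, at the height of the pin tops.
- latch (a joint): steel latch arm on the front end of the left jaw, swinging level about an upright pivot. 0 rad: closed across the gap, its tooth behind the right jaw's lug; about 1.5: open, pointing away from the canister. Stays where it is left (about 1 N at its pin). Goes shut only when both jaws are closed. Seen from above it closes anticlockwise.
- latch_pin (a point): top centre of the upright round pin (12 mm in diameter, 52 mm free, top 126 mm above the bench) at the end of the latch arm, 39 mm from latch_hinge; when all is closed at x = -83, y = -25 mm from the canister's axis in the rig frame.
- latch_hinge (a point): axis of the latch's pivot at the height of the pin's top; moves with the left jaw; when that is closed at x = -83, y = +14 mm.
- lever (a joint): sprung lever of the hand pump, turning in the rig's x-z plane. 0 rad: at rest, leaning 0.35 rad away from the robot; grows as its handle is pulled towards the robot (rig -x) and down, to a stop at 1.1 (leaning 0.75 rad towards the robot). The spring drives it back: 2.4 N at the handle at rest, 11 N at the stop; it is damped (about 3 N more at the handle per rad/s).
- lever_grip (a point): point to grip on the lever's black handle bar: round, 16 mm in diameter, 70 mm long, along the rig's y; it sticks out to the right (-y) of the 10 mm lever rod, this point 42 mm from the rod. 100 mm from the lever's axis, 164 mm above the bench at rest and 143 mm at the stop. Round, so it turns between fingers closed along x.
- lever_pivot (a point): point on the lever's axis (along the rig's y) in the same plane as lever_grip, 70 mm above the bench.
- wash_bottle: bystander: white plastic bottle with blue cap, 64 mm in diameter, 170 mm tall, standing right at the back. Origin: centre of its underside.
- glass_bottle: bystander: green glass bottle, 72 mm in diameter, 160 mm tall, standing left at the back. Origin: centre of its underside.

How it is judged:
By the outcome, as a careful person would: the job done as asked, in the order asked, and still so for the second after the job is handed in, with the robot touching nothing.
Of tube1, tube2, tube3 only 2 to 3 are there at a start; the rules pass over those that are not, and their reading is None.
At some moment in a run one of lid may be knocked a few centimetres aside while the robot is not near it.
It also fails if it takes over 208 s, if anything falls off the work surface, if the arm or the gripper's body presses on something with over 40 N, if the wrist force passes 120 N, or if a joint passes its speed limit or range.

## Robot

A 7-joint arm with a two-finger parallel gripper is mounted at the origin on the work surface. World frame = base frame: x ahead of the robot, y to its left, z up, the work surface at z = 0. Lengths are in m, angles in rad, forces in N, time in s.
With the tool pointing down it reaches from about 0.425 to 0.95 m from the base axis. Payload 4.7 kg.
Tool frame: the origin (TCP) lies midway between the tips of the shut fingers; the grasp point (between the pads) lies 19 mm behind it; z points along the fingers, y is the line along which they close (so a half turn about z gives the same grasp; the last joint's range is limited). The gripper opens to 85 mm and grips with 20 to 120 N. Pads are 22 mm wide; open, the fingers measure 114 mm over their backs; the gripper's body (76 mm by 85 mm) begins 54 mm behind the grasp point. The pads swing forward as they close: fully open they stand 13 mm farther back than shut.
Start: joints at [1.157, 0.469, -0.049, 1.532, 0.024, 1.141, -0.082], TCP at [0.253, -0.626, 0.231] pointing down, gripper open.
Joint ranges: [-2.59, 2.59], [-0.33, 1.99], [-1.39, 1.29], [0.1, 2.45], [-1.04, 4.18], [0.21, 1.99], [-2.66, 2.66]. Speed limits (rad/s): [2.57, 2.57, 3.14, 3.14, 3.14, 3.14, 3.14].

## Interface

Orientations are given as a 3x3 rotation matrix whose columns are the frame's x, y, z axes.
In Python, from workcell import manip gives the robot as it stands. The module is installed in compiled form; this text tells all that it offers.
- The arm moves only by the shell command python3 -m handwheel 'ROWS' [FORCE]. ROWS is JSON, a list of rows, each a list of 5 numbers: the finger opening in cm, from 0 to 8.54, then the shift along the tool's x, y, z in cm, then the turn about the tool's z in degrees. In form: [[claw, x, y, z, spin], ...]. A call has exactly 8 rows; each row shifts and turns the commanded pose from where the row before left it, along the tool's axes as they then stand; what a row does not reach is not made up. A row lasts 1/10 s, in which the tool goes at most 50 mm and 8.59 degrees, less where a joint would pass 70% of its speed; a pose out of reach is approached as far as the arm can. A call is refused whole if a number of a shift passes 5 or a number of a turn 8.59, either way. A call with a gripper value outside its range is refused whole. The fingers move at their own pace and stop on an object; FORCE is the grip in N (left out, the last holds). Time passes only in rows, so rows that do not move let the fingers close, or fill a call up. It gives the time, the measured TCP pose, the force, the opening and the grip force at its end, in the units of the state.
- manip.state(): the state, without advancing time (a new reading comes with each control period).
- manip.camera(name): name is "side" or "top" or "wrist"; returns a dict with "img" (480x640x3 uint8, red, green, blue), "intrinsics" (3x3 intrinsics, pixels), "D" ([k1, k2, p1, p2, k3] as OpenCV has them; the pictures are not rectified), "position" and "attitude" of the camera in the world. Camera axes: x right, y up, looking along -z (the intrinsics and any distortion apply to the point x, -y, -z); pixel columns grow to the right and rows downward; lengths in m; the calibration is good to about 2 mm. A picture is of the moment at which its call begins. There is no depth.
- manip.close_job(): hands the job in; it is judged then, once.
The state is a dict: "time_s": time; "joint_pos": joint angles; "qd": joint speeds; "effort": joint torques, N m; "position": TCP position; "orientation": TCP orientation; "wrist_force": force on the tool from outside, world axes, zero at the start; "moment": the same for the moment, N m; "grip_width": finger opening in m; "gripper_force": force on a finger pad.
Only numpy, scipy, OpenCV 4.12 (cv2) and the standard library are available. Lean on these libraries where they do the work, as an engineer would, in place of code of your own. Each camera call takes 0.05 s, during which the arm holds its last target. There are 200 camera calls.

## Working session

There is one attempt and no reset: what is moved stays moved. The work goes in short steps, Python scripts to look and compute and a shell command to move; the robot and the scene stay as the last step left them, time stands still between calls to the robot, and variables do not carry over. Pictures are saved under pics/ and viewed, at most 14 in all, crops included, and the job is handed in when it is done.

```bash
mkdir -p pics; cat > h.py <<'E'
import numpy as np, cv2, json
from workcell import manip
def shot(name,f):
    c=manip.camera(name); cv2.imwrite(f'pics/{f}.png',cv2.cvtColor(c['img'],cv2.COLOR_RGB2BGR))
    np.savez(f'pics/{f}.npz',**{k:np.array(v) for k,v in c.items()}); return c
def load(f): return dict(np.load(f'pics/{f}.npz'))
def ray(c,u,v):
    p=cv2.undistortPoints(np.array([[[u,v]]],float),np.array(c['intrinsics']),np.array(c['D'])).ravel()
    d=np.array(c['attitude'])@np.array([p[0],-p[1],-1]); return np.array(c['position']),d
def plane(c,u,v,z):
    o,d=ray(c,u,v); return o+d*(z-o[2])/d[2]
def proj(c,P):
    q=np.array(c['attitude']).T@(np.array(P,float)-np.array(c['position'])); q=q*[1,-1,-1]
    return cv2.projectPoints(q.reshape(1,1,3),np.zeros(3),np.zeros(3),np.array(c['intrinsics']),np.array(c['D']))[0].ravel()
def pose():
    s=manip.state(); return np.array(s['position']),np.array(s['orientation']),s
def todo(target,yaw_y=None):
    """shift in tool axes (cm) to world target TCP"""
    p,R,s=pose(); return np.round(R.T@(np.array(target)-p)*100,2)
E
python3 - <<'E'
from h import *
np.set_printoptions(precision=4,suppress=True)
for n in ['top','side','wrist']:
    c=shot(n,n+'0'); print(n,c['position'],np.array(c['attitude']).round(3).tolist(),np.array(c['intrinsics']).tolist(),c['D'])
print(manip.state())
E
```

```text
top [0.3675 0.0083 1.3229] [[-0.023, 0.991, -0.132], [-1.0, -0.025, -0.007], [-0.01, 0.132, 0.991]] [[488.83833928066775, 0.0, 320.1962811477643], [0.0, 488.83833928066775, 241.1103526300883], [0.0, 0.0, 1.0]] [-0.0288  0.      0.      0.      0.    ]
side [ 0.4176 -1.0779  0.7044] [[0.989, 0.09, -0.114], [-0.143, 0.466, -0.873], [-0.026, 0.88, 0.474]] [[512.5145069876934, 0.0, 323.7125244561007], [0.0, 512.5145069876934, 242.97859436244167], [0.0, 0.0, 1.0]] [-0.0989  0.      0.      0.      0.    ]
wrist [ 0.3187 -0.5985  0.3723] [[0.376, 0.891, 0.257], [-0.927, 0.362, 0.102], [-0.002, -0.276, 0.961]] [[422.69654181959856, 0.0, 324.359395381355], [0.0, 422.69654181959856, 234.2777112428176], [0.0, 0.0, 1.0]] [0.0048 0.     0.     0.     0.    ]
{'time_s': 0.15, 'joint_pos': array([ 1.1571,  0.4693, -0.0486,  1.5334,  0.0241,  1.141 , -0.0823]), 'qd': array([-0.002 , -0.0021, -0.0005, -0.0017, -0.0005, -0.0014,  0.0002]), 'effort': array([  0.002 , -51.0766,  -0.0461, -23.7978,   0.0109,   0.0054,
         0.    ]), 'position': array([ 0.2532, -0.6252,  0.2305]), 'orientation': array([[ 0.9269,  0.3754, -0.0006],
       [ 0.3754, -0.9269,  0.0014],
       [-0.    , -0.0015, -1.    ]]), 'wrist_force': array([-1.0673,  0.2394,  0.3616]), 'moment': array([-0.0338, -0.0044,  0.0278]), 'gripper_force': 0.0, 'grip_width': 0.08536201385768467}
```

View pics/top0.png

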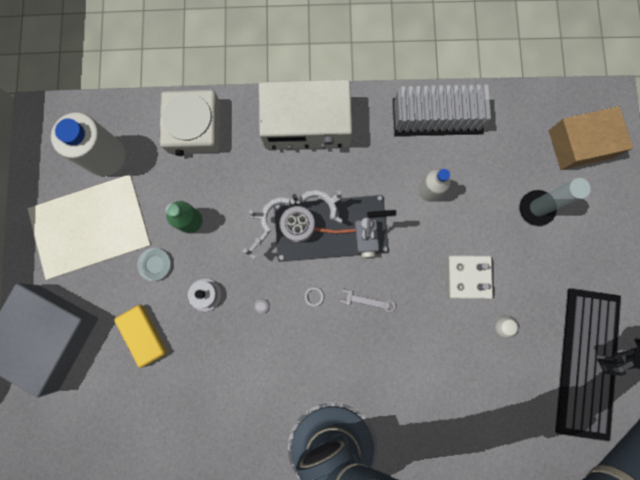

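View pics/side0.png

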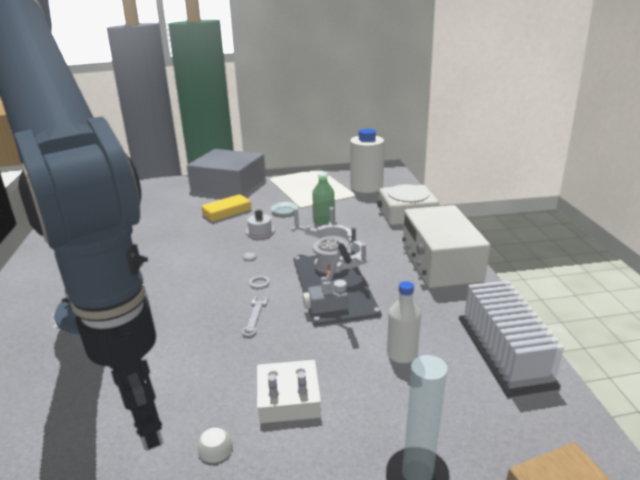

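The top view shows the rack at (470,277) with two tubes at (485,267) and (485,287). The canister is at (297,224) with both jaws open, the lid at (204,295) and the lever handle at (382,213). The side view agrees.

```bash
python3 - <<'E'
from h import *
np.set_printoptions(precision=4,suppress=True)
t=load('top0')
im=cv2.imread('pics/top0.png')
a=cv2.resize(im[180:270,235:400],None,fx=4.8,fy=4.8,interpolation=cv2.INTER_CUBIC)
b=cv2.resize(im[250:305,440:500],None,fx=3,fy=3,interpolation=cv2.INTER_CUBIC)
out=np.zeros((600,800,3),np.uint8); out[:a.shape[0],:a.shape[1]]=a; out[a.shape[0]:a.shape[0]+b.shape[0],:b.shape[1]]=b
cv2.imwrite('pics/c1.png',out[:600])
print('can',plane(t,297,223,.07),'lidknob',plane(t,201,294,.07),'tubes',plane(t,485,266.5,.08),plane(t,484,287,.08))
print('rack',plane(t,470,277,.04),'holes',plane(t,460,267,.04),plane(t,460,287,.04),'wash',plane(t,443,175,.17),'glass',plane(t,180,210,.14))
E
```

```text
can [0.583  0.0765 0.07  ] lidknob [0.405  0.3257 0.07  ] tubes [ 0.457  -0.4009  0.08  ] [ 0.4051 -0.3949  0.08  ]
rack [ 0.4334 -0.3728  0.04  ] holes [ 0.4603 -0.3481  0.04  ] [ 0.408 -0.345  0.04 ] wash [ 0.6748 -0.2845  0.17  ] glass [0.611 0.362 0.14 ]
```

View pics/c1.png

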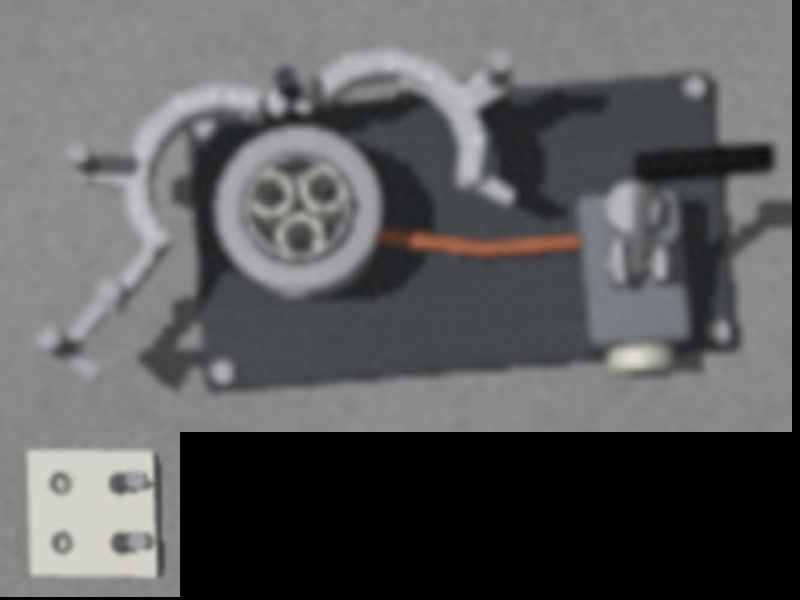

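Zoomed crop: sockets at crop (270,195), (324,190) and (297,237), i.e. sockets 1, 3 and 2. The plate bolts give the yaw, and the left jaw carries the latch, whose pin is at (45,338). Next I'll work out the rig frame and the first move.

```bash
cat >> h.py <<'E'
def rig(): 
    d=np.load('rig.npz'); return d['c'],float(d['yaw'])
def r2w(x,y,z=0):
    c,a=rig(); return np.array([c[0]+np.cos(a)*x-np.sin(a)*y,c[1]+np.sin(a)*x+np.cos(a)*y,z])
def w2r(p):
    c,a=rig(); d=np.array(p)[:2]-c; return np.array([np.cos(a)*d[0]+np.sin(a)*d[1],-np.sin(a)*d[0]+np.cos(a)*d[1]])
E
python3 - <<'E'
from h import *
np.set_printoptions(precision=4,suppress=True)
t=load('top0'); f=lambda x,y,z: plane(t,235+x/4.8,180+y/4.8,z)
b=[f(222,372,.012),f(723,331,.012),f(203,128,.012),f(693,87,.012)]
for p in b: print(p)
y=(b[0]-b[1])+(b[2]-b[3]); print('yaw',np.arctan2(-y[0],y[1])); x=(b[2]-b[0])+(b[3]-b[1]); print('yaw x',np.arctan2(x[1],x[0]))
c=f(299,210,.07); s=[f(270,195,.075),f(297,237,.075),f(324,190,.075)]
for q in s: print('s',q)
print('c',c,np.mean(s,0))
yaw=np.arctan2(-y[0],y[1]); np.savez('rig.npz',c=((c+np.mean(s,0))/2)[:2],yaw=yaw)
for q in s: print(w2r(q)*1e3)
for n,q in dict(jl=(75,150),jr=(500,62),latch=(45,338)).items(): print(n,w2r(f(*q,.126))*1e3)
print('latchhinge',w2r(f(108,290,.1))*1e3, 'lever',w2r(f(705,160,.164))*1e3)
# lid contour
print('tubes todo 12cm', todo([.457,-.400,.12]))
E
```

```text
[0.4997 0.1238 0.012 ]
[ 0.516  -0.1582  0.012 ]
[0.6396 0.1328 0.012 ]
[ 0.6563 -0.1469  0.012 ]
yaw 0.058555201869445274
yaw x 0.07251278423446952
s [0.5887 0.0911 0.075 ]
s [0.5654 0.0769 0.075 ]
s [0.5907 0.0618 0.075 ]
c [0.581  0.0758 0.07  ] [0.5816 0.0766 0.075 ]
[ 8.2854 14.4008]
[-15.8186   1.5971]
[  8.5714 -14.8792]
jl [ 31.2521 110.9295]
jr [  59.1784 -113.2202]
latch [-65.6413 132.5506]
latchhinge [-39.7012 101.8916] lever [  -8.3016 -209.4574]
tubes todo 12cm [ 27.34 -13.21  11.07]
```

```bash
python3 -m handwheel '[[5,3.9,-1.9,1.2,0],[5,3.9,-1.9,1.2,0],[5,3.9,-1.9,1.2,0],[5,3.9,-1.9,1.2,0],[5,3.9,-1.9,1.2,0],[5,3.9,-1.9,1.2,0],[5,3.9,-1.8,1.2,0],[5,0,0,0,0]]' 40
python3 - <<'E'
from h import *
np.set_printoptions(precision=4,suppress=True)
c=shot('wrist','w1'); p,R,s=pose(); print(p,R.round(3).tolist(),s['wrist_force'])
for q in [(.457,-.4,.08),(.405,-.397,.08)]: print(proj(c,q))
E
```

```text
time_s: 0.95
position: [0.4617, -0.3929, 0.1455]
orientation: [[0.922, 0.386, 0.0], [0.386, -0.922, 0.006], [0.003, -0.005, -1.0]]
wrist_force: [-0.1, 0.3, 0.5]
grip_width: 0.0501
gripper_force: 0.0
[ 0.4593 -0.3967  0.1462] [[0.924, 0.382, -0.001], [0.382, -0.924, 0.003], [0.001, -0.003, -1.0]] [-1.1174 -1.4393 -0.5387]
[334.7852 268.2561]
[292.8505 347.7659]
```

View pics/w1.png

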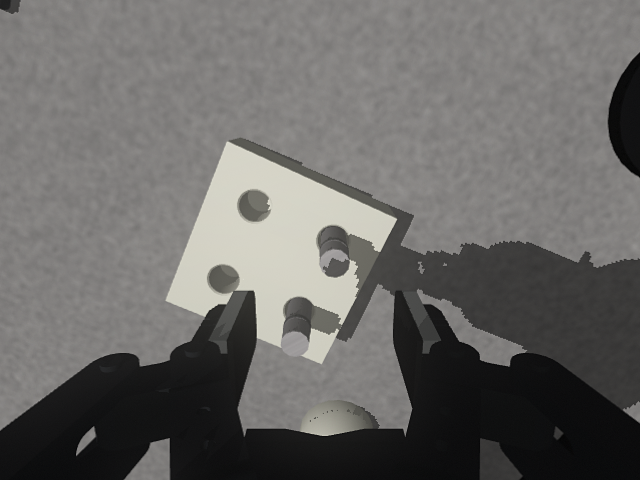

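The wrist view shows the tube tops at (335,264) and (295,344), within 4 px of what I predicted.

```bash
python3 - <<'E'
from h import *
np.set_printoptions(precision=4,suppress=True)
c=load('w1'); a=plane(c,335,264,.08); b=plane(c,295,344,.08); print(a,b,a-b)
p=(a+np.array([.457,-.4,.08]))/2
print(todo([a[0],a[1],.049]),todo([b[0],b[1],.049]), proj(c,pose()[0]))
E
```

```text
[ 0.4592 -0.3992  0.08  ] [ 0.4076 -0.3972  0.08  ] [ 0.0516 -0.0019  0.    ]
[-0.11  0.25  9.72] [-4.8  -1.9   9.72] [332.2166 322.3938]
```

```bash
python3 -m handwheel '[[4,-0.1,0.2,2.5,0],[4,0,0,2.5,0],[4,0,0,2.5,0],[4,0,0,2.2,0],[4,0,0,0,0],[0.5,0,0,0,0],[0.5,0,0,0,0],[0.5,0,0,0,0]]' 40
python3 -m handwheel '[[0.5,0,0,0,0],[0.5,0,0,0,0],[0.5,0,0,0,0],[0.5,0,0,-2,0],[0.5,0,0,-3,0],[0.5,0,0,-4,0],[0.5,0,0,-2,0],[0.5,0,0,0,0]]'
python3 - <<'E'
from h import *
c=shot('wrist','w2'); p,R,s=pose(); print(p,R.round(3).tolist(),s['grip_width'])
t=r2w(8.25e-3,14.3e-3,.155); print(t,todo(t),todo(r2w(-16.5e-3,0,.155)))
E
```

```text
time_s: 1.8
position: [0.4566, -0.4032, 0.0515]
orientation: [[0.927, 0.375, 0.0], [0.375, -0.927, -0.0], [0.0, 0.001, -1.0]]
wrist_force: [-1.7, 1.7, 1.7]
grip_width: 0.0145
gripper_force: 38.9
time_s: 2.6
position: [0.4592, -0.405, 0.1645]
orientation: [[0.927, 0.375, 0.007], [0.375, -0.927, -0.006], [0.005, 0.009, -1.0]]
wrist_force: [0.8, 0.0, -0.6]
grip_width: 0.0149
gripper_force: 38.8
[ 0.45787196 -0.40409322  0.16210759] [[0.927, 0.375, 0.004], [0.375, -0.927, -0.003], [0.002, 0.005, -1.0]] 0.014635903967799768
[0.58870532 0.09094868 0.155     ] [ 30.7  -40.98   0.6 ] [ 27.9  -40.42   0.59]
```

View pics/w2.png

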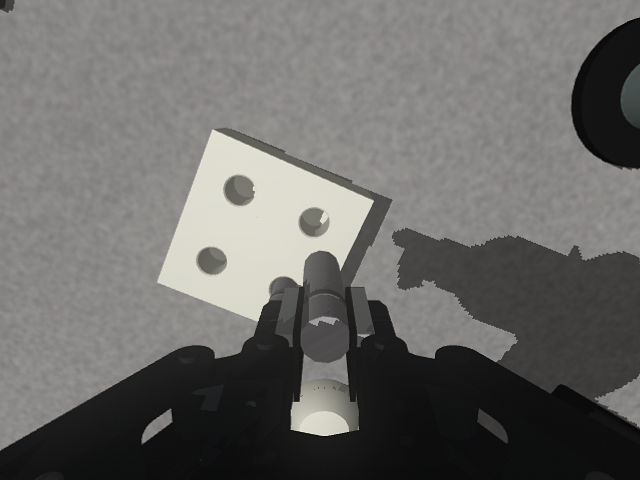

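The tube is gripped and upright at about (322,300), between the pads. Next I'll carry it high to the canister.

```bash
python3 - <<'E'
from h import *
c=load('w2'); p=np.array([.4579,-.4041]); 
R=pose()[1]
for u,v,z in [(320,256,.1205),(325,340,.1905)]: 
    q=plane(c,u,v,z); print(q, R.T@(q-[.4579,-.4041,z]))
E
python3 -m handwheel '[[0.5,2.3,-3.6,-2,0],[0.5,2.3,-3.6,-2,0],[0.5,2.5,-3.7,0,0],[0.5,2.7,-3.7,0,0],[0.5,2.7,-3.7,0,0],[0.5,2.7,-3.7,0,0],[0.5,2.7,-3.7,0,0],[0.5,2.7,-3.7,0,0]]'
python3 -m handwheel '[[0.5,2.7,-3.7,0,0],[0.5,2.7,-3.6,0,0],[0.5,2.7,-3.6,0,-5],[0.5,0,0,0,-6],[0.5,0,0,0,0],[0.5,0,0,0,0],[0.5,0,0,0,0],[0.5,0,0,0,0]]'
python3 - <<'E'
from h import *
c=shot('wrist','w3'); p,R,s=pose(); print(p,R.round(3).tolist(),s['grip_width'])
print(todo(r2w(8.25e-3,14.3e-3,.155)),todo(r2w(-16.5e-3,0,.155)))
for q in [(8.25e-3,14.3e-3,.075),(-16.5e-3,0,.075),(8.25e-3,-14.3e-3,.075),(0,0,.07)]: print(proj(c,r2w(*q)))
E
```

```text
[ 0.46495471 -0.40053372  0.1205    ] [ 7.87739293e-03 -6.58532821e-04  1.55467174e-05]
[ 0.46229193 -0.40339017  0.1905    ] [4.33734866e-03 9.90017880e-04 1.47332041e-05]
time_s: 3.45
position: [0.5368, -0.0515, 0.1987]
orientation: [[0.927, 0.375, -0.002], [0.375, -0.927, 0.0], [-0.002, -0.001, -1.0]]
wrist_force: [0.5, -0.1, -0.2]
grip_width: 0.015
gripper_force: 38.8
time_s: 4.25
position: [0.5714, 0.0768, 0.2001]
orientation: [[0.84, 0.543, -0.0], [0.543, -0.84, -0.001], [-0.001, 0.0, -1.0]]
wrist_force: [-0.1, -0.2, 0.5]
grip_width: 0.0147
gripper_force: 38.9
[0.57143689 0.07705786 0.20022147] [[0.84, 0.543, 0.0], [0.543, -0.84, -0.0], [-0.0, 0.0, -1.0]] 0.014892313746437888
[ 2.21 -0.23  4.52] [-0.65 -0.21  4.52]
[320.83610133 191.87290417]
[321.30864758 234.86509481]
[359.29440977 213.38291654]
[333.64944946 211.84206738]
```

View pics/w3.png

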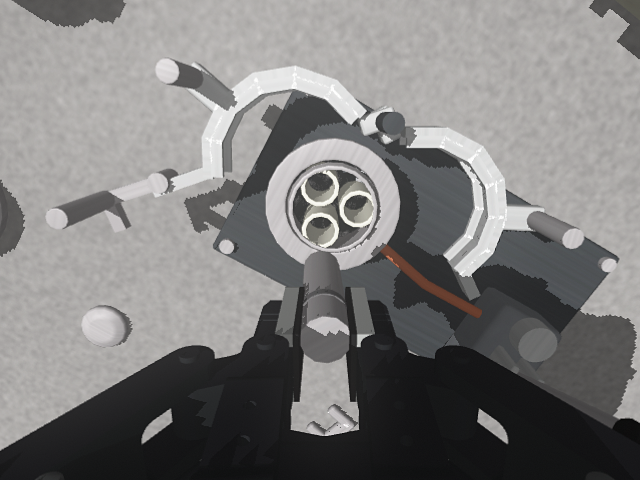

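Sockets at (320,187), (320,231) and (356,208), canister centre near (333,208). The held tube's foot is at about (321,260). I'll compare foot and socket within the wrist view so the camera bias cancels.

```bash
python3 - <<'E'
from h import *
np.set_printoptions(precision=4,suppress=True)
c=load('w3'); p,R,s=pose()
T=lambda u,v,z:(R.T@(plane(c,u,v,z)-p)*100)[:2]
print('foot',T(321,261,.1585),'top',T(325,339,.2285))
for n,q in dict(s1=(320,187),s2=(320,231),s3=(356,208)).items(): print(n,T(*q,.075))
E
```

```text
foot [ 0.5095 -0.1611] top [0.5241 0.0146]
s1 [ 2.521  -0.2857]
s2 [-0.3872 -0.295 ]
s3 [1.1535 2.034 ]
```

```bash
python3 -m handwheel '[[0.5,1.95,-0.2,0,0],[0.5,0,0,2.5,0],[0.5,0,0,2.5,0],[0.5,0,0,2,0],[0.5,0,0,0,0],[0.5,0,0,0,0],[0.5,0,0,0,0],[0.5,0,0,0,0]]'
python3 -m handwheel '[[0.5,0,0,0.7,0],[0.5,0,0,0.7,0],[0.5,0,0,0.7,0],[0.5,0,0,0.7,0],[0.5,0,0,0.7,0],[0.5,0,0,0.7,0],[0.5,0,0,0.5,0],[0.5,0,0,0,0]]'
```

```text
time_s: 5.1
position: [0.5876, 0.0907, 0.1318]
orientation: [[0.838, 0.545, 0.003], [0.545, -0.838, 0.0], [0.002, 0.001, -1.0]]
wrist_force: [0.3, 0.4, -0.5]
grip_width: 0.0149
gripper_force: 38.8
time_s: 5.9
position: [0.5864, 0.0903, 0.0824]
orientation: [[0.838, 0.545, -0.001], [0.545, -0.838, -0.0], [-0.001, -0.0, -1.0]]
wrist_force: [0.1, 0.0, -1.2]
grip_width: 0.0148
gripper_force: 38.7
```

```bash
python3 -m handwheel '[[3.5,0,0,0,0],[3.5,0,0,0,0],[3.5,0,0,0,0],[3.5,0,0,-1,0],[3.5,0,0,-3,0],[3.5,0,0,-4,0],[3.5,0,0,-4,0],[3.5,0,0,0,0]]'
python3 - <<'E'
from h import *
np.set_printoptions(precision=4,suppress=True)
c=shot('wrist','w4'); p,R,s=pose(); print(p)
print(proj(c,r2w(8.25e-3,14.3e-3,.104)), todo([.4055,-.398,.2]))
E
```

```text
time_s: 6.7
position: [0.5904, 0.0919, 0.2106]
orientation: [[0.838, 0.545, 0.013], [0.545, -0.838, 0.002], [0.012, 0.005, -1.0]]
wrist_force: [0.3, 0.3, 1.2]
grip_width: 0.035
gripper_force: 0.0
[0.5887 0.0913 0.2076]
[323.6705 238.4169] [-42.05  31.02   0.55]
```

View pics/w4.png

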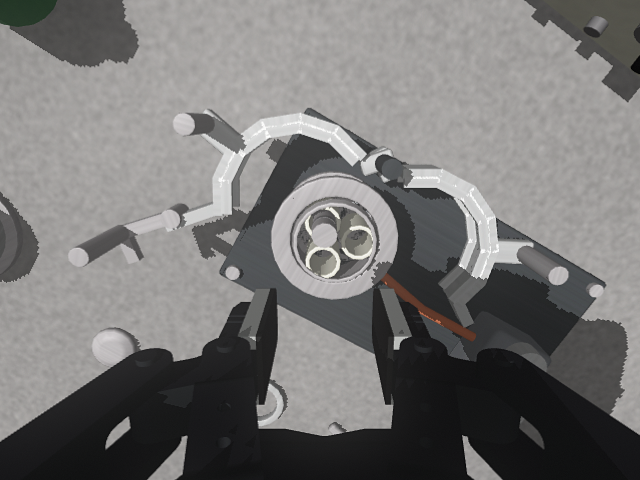

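Tube 1 stands in socket 1 at (323,236), low and upright. On to tube 2.

```bash
python3 -m handwheel '[[4,-3.6,2.5,0,0],[4,-3.6,2.5,0,0],[4,-3.6,2.5,0,0],[4,-3.5,2.6,0,0],[4,-3.5,2.6,0,0],[4,-3.5,2.6,0,0],[4,-3.5,2.6,0,0],[4,-3.5,2.6,0,0]]'
python3 -m handwheel '[[4,-3.5,2.6,0,0],[4,-3.5,2.6,0,0],[4,-3.5,2.6,0,0],[4,-3.1,2.7,0,0],[4,0,0,3,0],[4,0,0,2,0],[4,0,0,0,0],[4,0,0,0,0]]'
python3 - <<'E'
from h import *
np.set_printoptions(precision=4,suppress=True)
c=shot('wrist','w5'); p,R,s=pose(); print(p)
g=cv2.cvtColor(c['img'],cv2.COLOR_RGB2GRAY)
e=proj(c,[.4065,-.3985,.08]); print(e); u,v=map(int,e)
cv2.imwrite('pics/w5c.png',cv2.resize(cv2.cvtColor(c['img'],cv2.COLOR_RGB2BGR)[max(v-100,0):v+100,max(u-130,0):u+130],None,fx=2,fy=2)); print(todo([.4065,-.3985,.051]))
E
```

```text
time_s: 7.55
position: [0.4597, -0.2369, 0.2027]
orientation: [[0.838, 0.545, -0.001], [0.545, -0.838, 0.001], [-0.001, -0.001, -1.0]]
wrist_force: [0.9, -0.0, 0.4]
grip_width: 0.0402
gripper_force: 0.0
time_s: 8.35
position: [0.4044, -0.3974, 0.1531]
orientation: [[0.838, 0.546, -0.001], [0.546, -0.838, 0.001], [-0.0, -0.001, -1.0]]
wrist_force: [1.4, -0.2, -0.2]
grip_width: 0.0404
gripper_force: 0.0
[ 0.4051 -0.3977  0.1539]
[328.8586 248.5425]
[ 0.08  0.13 10.29]
```

View pics/w5c.png

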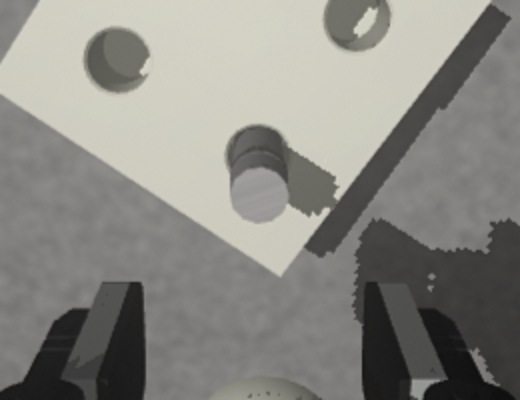

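Tube 2's top is at about (327,245), as predicted and centred between the fingers.

```bash
python3 -m handwheel '[[4,0.1,0.1,2.5,0],[4,0,0,2.8,0],[4,0,0,2.8,0],[4,0,0,2.2,0],[4,0,0,0,0],[0.5,0,0,0,0],[0.5,0,0,0,0],[0.5,0,0,0,0]]' 40
python3 -m handwheel '[[0.5,0,0,0,0],[0.5,0,0,0,0],[0.5,0,0,0,0],[0.5,0,0,-2,0],[0.5,0,0,-3,0],[0.5,0,0,-5,0],[0.5,0,0,-5,0],[0.5,0,0,0,0]]'
python3 - <<'E'
from h import *
print(pose()[0],todo(r2w(-16.5e-3,0,.2)))
E
```

```text
time_s: 9.2
position: [0.4071, -0.399, 0.0522]
orientation: [[0.838, 0.545, 0.003], [0.545, -0.838, -0.002], [0.001, 0.004, -1.0]]
wrist_force: [0.3, 0.3, 3.0]
grip_width: 0.0145
gripper_force: 39.3
time_s: 10.0
position: [0.4095, -0.4011, 0.2082]
orientation: [[0.838, 0.545, 0.011], [0.545, -0.838, -0.01], [0.004, 0.015, -1.0]]
wrist_force: [0.7, -0.4, -0.9]
grip_width: 0.015
gripper_force: 39.3
[ 0.40945698 -0.40106017  0.20823873] [ 38.98 -31.47   0.51]
```

```bash
python3 -m handwheel '[[0.5,3.3,-2.7,0,0],[0.5,3.3,-2.7,0,0],[0.5,3.3,-2.7,0,0],[0.5,3.3,-2.7,0,0],[0.5,3.3,-2.7,0,0],[0.5,3.3,-2.7,0,0],[0.5,3.3,-2.7,0,0],[0.5,3.3,-2.7,0,0]]'
python3 -m handwheel '[[0.5,3.3,-2.7,0,0],[0.5,3.3,-2.7,0,0],[0.5,3.3,-2.7,0,0],[0.5,2,-1.5,0,0],[0.5,0,0,0,0],[0.5,0,0,0,0],[0.5,0,0,0,0],[0.5,0,0,0,0]]'
python3 - <<'E'
from h import *
c=shot('wrist','w6'); p,R,s=pose(); print(p,todo(r2w(-16.5e-3,0,.2)))
for q in [(8.25e-3,14.3e-3,.104),(-16.5e-3,0,.075),(8.25e-3,-14.3e-3,.075)]: print(proj(c,r2w(*q)))
cv2.imwrite('pics/w6c.png',cv2.resize(cv2.cvtColor(c['img'],cv2.COLOR_RGB2BGR)[130:380,220:440],None,fx=2,fy=2))
E
```

```text
time_s: 10.8
position: [0.5094, -0.0715, 0.2003]
orientation: [[0.838, 0.545, 0.0], [0.545, -0.838, -0.0], [-0.0, 0.0, -1.0]]
wrist_force: [0.5, 0.2, 0.3]
grip_width: 0.015
gripper_force: 39.3
time_s: 11.6
position: [0.5566, 0.0704, 0.2002]
orientation: [[0.84, 0.543, -0.0], [0.543, -0.84, -0.001], [-0.001, 0.001, -1.0]]
wrist_force: [0.1, -0.1, -1.6]
grip_width: 0.0148
gripper_force: 39.3
[0.55666145 0.07065421 0.20029985] [0.93 0.06 0.03]
[325.14021232 173.19469586]
[325.3778841  211.22690585]
[364.03190656 189.06926307]
```

View pics/w6c.png

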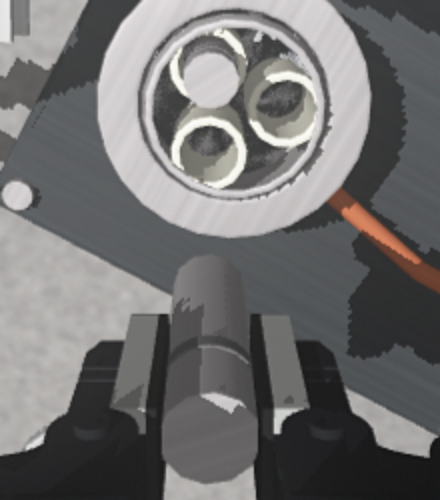

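Socket 2's mouth is at (324,205), the held tube's foot near (324,269) and its top at (325,347). Tube 1 is at (325,170).

```bash
python3 - <<'E'
from h import *
np.set_printoptions(precision=3,suppress=True)
c=load('w6'); p,R,s=pose()
T=lambda u,v,z:(R.T@(plane(c,u,v,z)-p)*100)[:2]
print('foot',T(323.5,269,.1585),'top',T(325,347,.2285),'s2',T(324,205.5,.075))
E
```

```text
foot [ 0.114 -0.051] top [0.246 0.009] s2 [ 1.319 -0.036]
```

```bash
python3 -m handwheel '[[0.5,1.1,0,0,0],[0.5,0,0,2.5,0],[0.5,0,0,2.5,0],[0.5,0,0,2,0],[0.5,0,0,0,0],[0.5,0,0,0,0],[0.5,0,0,0,0],[0.5,0,0,0,0]]'
python3 -m handwheel '[[0.5,0,0,0.7,0],[0.5,0,0,0.7,0],[0.5,0,0,0.7,0],[0.5,0,0,0.7,0],[0.5,0,0,0.7,0],[0.5,0,0,0.7,0],[0.5,0,0,0.5,0],[0.5,0,0,0,0]]'
```

```text
time_s: 12.45
position: [0.5671, 0.0785, 0.1317]
orientation: [[0.838, 0.545, 0.003], [0.545, -0.838, 0.0], [0.002, 0.001, -1.0]]
wrist_force: [-0.4, -0.4, 0.4]
grip_width: 0.0147
gripper_force: 39.3
time_s: 13.25
position: [0.5655, 0.078, 0.0823]
orientation: [[0.838, 0.545, -0.002], [0.545, -0.838, -0.0], [-0.002, -0.001, -1.0]]
wrist_force: [0.2, -1.1, -1.6]
grip_width: 0.0145
gripper_force: 39.2
```

```bash
python3 -m handwheel '[[3.2,0,0,0,0],[3.2,0,0,0,0],[3.2,0,0,0,0],[3.2,0,0,-1,0],[3.2,0,0,-3,0],[3.2,0,0,-4,0],[3.2,0,0,-4,0],[3.2,0,0,0,0]]'
python3 - <<'E'
from h import *
np.set_printoptions(precision=4,suppress=True)
c=shot('wrist','w7'); p,R,s=pose(); print(p)
t=shot('top','top1'); 
for q in [(8.25e-3,14.3e-3,.104),(-16.5e-3,0,.104)]: print(proj(c,r2w(*q)))
out=np.zeros((500,800,3),np.uint8); I=lambda c:cv2.cvtColor(c['img'],cv2.COLOR_RGB2BGR)
out[:400,:400]=cv2.resize(I(c)[150:350,220:420],None,fx=2,fy=2); out[:400,400:]=cv2.resize(I(t)[255:335,160:240],None,fx=5,fy=5)
cv2.imwrite('pics/c7.png',out)
print(todo([.405,.3257,.2]))
E
```

```text
time_s: 14.05
position: [0.5698, 0.0796, 0.2104]
orientation: [[0.838, 0.545, 0.013], [0.545, -0.838, 0.002], [0.012, 0.005, -1.0]]
wrist_force: [-0.2, -0.5, 0.6]
grip_width: 0.0326
gripper_force: 0.0
[0.5681 0.079  0.2074]
[325.2113 199.9203]
[325.4398 245.6901]
[ -0.07 -29.54   0.46]
```

View pics/c7.png

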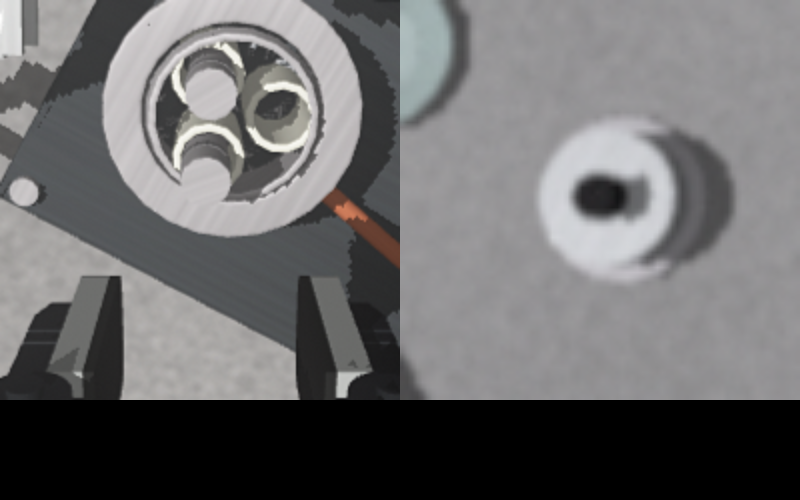

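Both tubes stand home in sockets 1 and 2 with equal-sized tops at (326,196) and (323,240). The lid hasn't moved; its knob is at top-view (200,294).

```bash
python3 -m handwheel '[[4.5,0,-4.3,0,0],[4.5,0,-4.3,0,0],[4.5,0,-4.3,0,0],[4.5,0,-4.3,0,0],[4.5,0,-4.3,0,0],[4.5,0,-4.3,0,0],[4.5,0,-3.6,1.5,0],[4.5,0,0,1.5,0]]'
python3 - <<'E'
from h import *
np.set_printoptions(precision=4,suppress=True)
c=shot('wrist','w8'); t=shot('top','top2'); p,R,s=pose(); print(p)
for n,C,z in [('w',c,.07),('t',t,.07)]:
    k=plane(load('top0'),200.5,294,.07); u,v=proj(C,k).astype(int); print(n,u,v)
    g=C['img'].max(axis=2); r=60 if n=='w' else 12
    m=(g<45).astype(np.uint8); M=np.zeros_like(m); y0,x0=max(v-r,0),max(u-r,0); M[y0:v+r,x0:u+r]=m[y0:v+r,x0:u+r]
    nn,l,st,ce=cv2.connectedComponentsWithStats(M)
    for i in range(1,nn):
        if st[i,4]>15: print(st[i],ce[i],plane(C,*ce[i],.07))
cv2.imwrite('pics/w8.png',cv2.cvtColor(c['img'],cv2.COLOR_RGB2BGR))
E
```

```text
time_s: 14.95
position: [0.4012, 0.3296, 0.1727]
orientation: [[0.833, 0.553, -0.002], [0.553, -0.833, 0.002], [-0.0, -0.003, -1.0]]
wrist_force: [-0.2, -0.1, 0.1]
grip_width: 0.045
gripper_force: 0.0
[0.4032 0.324  0.1705]
w 332 232
[309 199  31  13  40] [326.75  202.875] [0.4182 0.3398 0.07  ]
t 200 293
[188 281  18  19 220] [195.6818 288.3   ] [0.4198 0.3395 0.07  ]
```

View pics/w8.png

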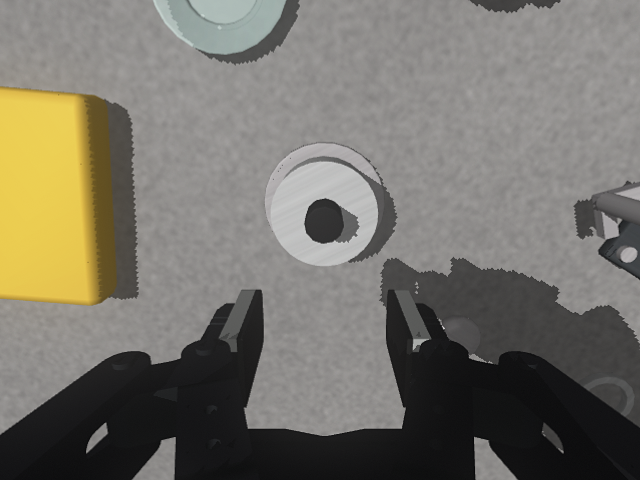

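The knob's top is at (324,221), dome centre (325,214). The lid is upright on the bench.

```bash
python3 - <<'E'
from h import *
np.set_printoptions(precision=4,suppress=True)
c=load('w8'); 
for u,v,z in [(324,221,.07),(324,225,.07)]:
    q=plane(c,u,v,z); q[2]=.048; print(q,todo(q))
E
```

```text
[0.4081 0.3351 0.048 ] [ 1.09 -0.67 12.25]
[0.406  0.3337 0.048 ] [ 0.85 -0.67 12.25]
```

```bash
python3 -m handwheel '[[4.5,0.8,-0.2,2,0],[4.5,0,0,2,0],[4.5,0,0,0,0],[4.5,0,0,0,0],[4.5,0,0,0,0],[4.5,0,0,0,0],[4.5,0,0,0,0],[4.5,0,0,0,0]]'
python3 - <<'E'
from h import *
np.set_printoptions(precision=4,suppress=True)
c=shot('wrist','w9'); p,R,s=pose(); print(p)
g=c['img'].max(axis=2); m=np.zeros((480,640),np.uint8); m[180:330,285:365]=(g[180:330,285:365]<60)
nn,l,st,ce=cv2.connectedComponentsWithStats(m)
for i in range(1,nn):
    if st[i,4]>100:
        print(st[i],ce[i]); q=plane(c,*ce[i],.07);q[2]=.048; print(q,todo(q))
row=g[330,:]; print(''.join('#' if x<60 else '.' for x in row[220:430:2]))
E
```

```text
time_s: 15.85
position: [0.4115, 0.3308, 0.1338]
orientation: [[0.838, 0.545, 0.001], [0.545, -0.838, 0.0], [0.001, 0.0, -1.0]]
wrist_force: [-0.1, 0.1, 0.3]
grip_width: 0.045
gripper_force: 0.0
[0.4115 0.3308 0.1336]
[ 292  229   45   53 1891] [314.4712 255.23  ]
[0.4091 0.3356 0.048 ] [ 0.06 -0.53  8.56]
#.........############.............................................................############.........#
```

```bash
python3 -m handwheel '[[4.5,-0.1,-0.5,2.5,0],[4.5,0,0,2.5,0],[4.5,0,0,2.5,0],[4.5,0,0,1,0],[4.5,0,0,0,0],[4.5,0,0,0,0],[1,0,0,0,0],[1,0,0,0,0]]' 60
python3 -m handwheel '[[1,0,0,0,0],[1,0,0,0,0],[1,0,0,0,0],[1,0,0,0,0],[1,0,0,-1,0],[1,0,0,-3,0],[1,0,0,-4,0],[1,0,0,-4,0]]'
python3 -m handwheel '[[1,0,0,-3,0],[1,0,0,-1,0],[1,0,0,0,0],[1,0,0,0,0],[1,0,0,0,0],[1,0,0,0,0],[1,0,0,0,0],[1,0,0,0,0]]'
python3 - <<'E'
from h import *
np.set_printoptions(precision=4,suppress=True)
p,R,s=pose(); print(p,todo(r2w(0,0,.215)))
c=shot('wrist','w10'); cv2.imwrite('pics/w10.png',cv2.resize(cv2.cvtColor(c['img'],cv2.COLOR_RGB2BGR)[150:450,150:500],None,fx=1.4,fy=1.4))
E
```

```text
time_s: 16.7
position: [0.4084, 0.3352, 0.0497]
orientation: [[0.838, 0.545, 0.002], [0.545, -0.838, 0.002], [0.002, -0.0, -1.0]]
wrist_force: [-0.9, 0.3, 3.4]
grip_width: 0.0219
gripper_force: 58.5
time_s: 17.5
position: [0.4071, 0.3336, 0.1694]
orientation: [[0.838, 0.546, -0.001], [0.546, -0.838, -0.001], [-0.002, 0.0, -1.0]]
wrist_force: [1.3, 0.4, -2.7]
grip_width: 0.0217
gripper_force: 59.0
time_s: 18.3
position: [0.4076, 0.3343, 0.2077]
orientation: [[0.838, 0.545, -0.001], [0.545, -0.838, -0.001], [-0.001, -0.0, -1.0]]
wrist_force: [1.5, -0.2, -2.4]
grip_width: 0.0216
gripper_force: 59.1
[0.4076 0.3343 0.2077] [ 0.48 31.11 -0.73]
```

View pics/w10.png

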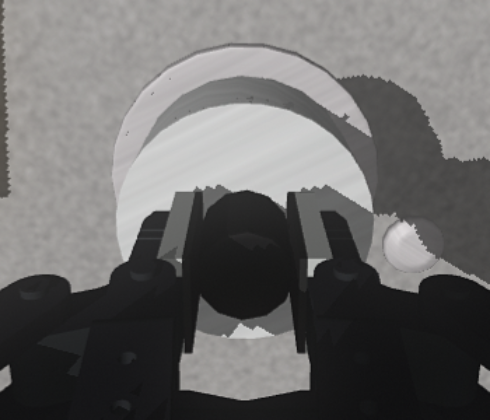

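The lid hangs level from the knob, flange centred at about (324, …) with its front edge at v≈182. Now its offset from the tool.

```bash
python3 - <<'E'
from h import *
np.set_printoptions(precision=4,suppress=True)
c=load('w10'); p,R,s=pose()
T=lambda u,v,z:(R.T@(plane(c,u,v,z)-p)*100)[:2]
zb=p[2]-.0495
print('knob',T(325.7,331,zb+.07),'front edge',T(320,182,zb+.008),'sides',T(150+113/1.4,275,zb+.008),T(150+375/1.4,275,zb+.008))
E
```

```text
knob [0.3745 0.0222] front edge [ 4.1757 -0.2126] sides [-0.1598 -4.3649] [-0.1573  4.3136]
```

```bash
python3 -m handwheel '[[1,0.1,2,0,0],[1,0.1,3.5,0,0],[1,0.1,4,0,0],[1,0.1,4,0,0],[1,0.1,4,0,0],[1,0,4,0,0],[1,0,4,0,0],[1,0,3.5,0,0]]'
python3 -m handwheel '[[1,0,2,0,0],[1,0,0,0,0],[1,0,0,1.5,0],[1,0,0,1.5,0],[1,0,0,1.5,0],[1,0,0,0,0],[1,0,0,0,0],[1,0,0,0,0]]'
python3 - <<'E'
from h import *
np.set_printoptions(precision=4,suppress=True)
p,R,s=pose(); print(p,todo([.582,.0775,.135]),s['wrist_force'])
c=shot('side','s1'); t=shot('top','t3')
I=lambda c:cv2.cvtColor(c['img'],cv2.COLOR_RGB2BGR)
out=np.zeros((400,800,3),np.uint8)
out[:,:400]=cv2.resize(I(c)[190:290,280:380],None,fx=4,fy=4); out[:,400:]=cv2.resize(I(load('w10'))[:1,:1],(400,400))
print(proj(c,r2w(0,0,.07)),proj(t,r2w(0,0,.07)))
cv2.imwrite('pics/s1c.png',out[:,:400])
E
```

```text
time_s: 19.15
position: [0.5712, 0.0918, 0.2083]
orientation: [[0.839, 0.544, 0.0], [0.544, -0.839, -0.001], [0.0, 0.001, -1.0]]
wrist_force: [-0.3, 1.0, -2.1]
grip_width: 0.022
gripper_force: 59.2
time_s: 19.95
position: [0.5814, 0.0778, 0.1638]
orientation: [[0.838, 0.546, 0.001], [0.546, -0.838, 0.0], [0.001, 0.0, -1.0]]
wrist_force: [-0.1, -0.2, -2.1]
grip_width: 0.0215
gripper_force: 59.2
[0.5814 0.0778 0.1638] [0.03 0.06 2.88] [-0.1161 -0.2074 -2.1232]
[329.006  245.1496] [297.1386 223.631 ]
```

View pics/s1c.png

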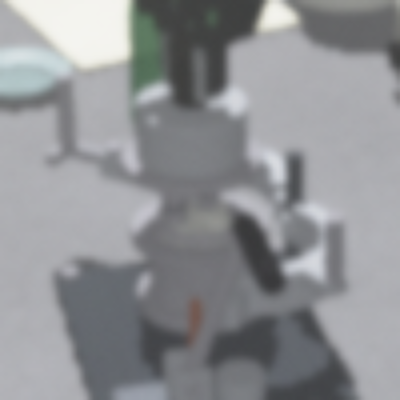

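The side view shows the lid hanging level, concentric above the canister (both near crop u≈193). I'll lower it gently.

```bash
python3 -m handwheel '[[1,0,0,1,0],[1,0,0,1,0],[1,0,0,0.8,0],[1,0,0,0.5,0],[1,0,0,0.3,0],[1,0,0,0.2,0],[1,0,0,0.2,0],[1,0,0,0,0]]' 
python3 -m handwheel '[[1,0,0,0.1,0],[1,0,0,0.1,0],[1,0,0,0.1,0],[1,0,0,0.1,0],[1,0,0,0,0],[1,0,0,0,0],[1,0,0,0,0],[1,0,0,0,0]]'
```

```text
time_s: 20.85
position: [0.5804, 0.0769, 0.1263]
orientation: [[0.838, 0.545, -0.001], [0.545, -0.838, -0.002], [-0.002, 0.001, -1.0]]
wrist_force: [-9.2, -2.4, 16.9]
grip_width: 0.0221
gripper_force: 61.3
time_s: 21.65
position: [0.58, 0.0766, 0.1257]
orientation: [[0.839, 0.545, -0.001], [0.545, -0.839, -0.004], [-0.003, 0.002, -1.0]]
wrist_force: [-17.0, -5.4, 37.7]
grip_width: 0.0218
gripper_force: 63.5
```

```bash
python3 -m handwheel '[[1,0,0,-0.6,0],[1,-0.2,-0.05,0,0],[1,0,0,0,0],[1,0,0,0,0],[1,0,0,0.2,0],[1,0,0,0.2,0],[1,0,0,0.1,0],[1,0,0,0,0]]' 
python3 -m handwheel '[[1,0,0,0.1,0],[1,0,0,0.1,0],[1,0,0,0.1,0],[1,0,0,0,0],[1,0,0,0,0],[1,0,0,0,0],[1,0,0,0,0],[1,0,0,0,0]]'
```

```text
time_s: 22.45
position: [0.5791, 0.0761, 0.1252]
orientation: [[0.839, 0.545, -0.0], [0.545, -0.839, -0.003], [-0.002, 0.002, -1.0]]
wrist_force: [-13.7, -4.4, 35.0]
grip_width: 0.0217
gripper_force: 63.2
time_s: 23.25
position: [0.5787, 0.0757, 0.1247]
orientation: [[0.839, 0.544, -0.0], [0.544, -0.839, -0.004], [-0.003, 0.003, -1.0]]
wrist_force: [-21.1, -7.3, 50.0]
grip_width: 0.0216
gripper_force: 64.8
```

```bash
python3 -m handwheel '[[1,0,0,-0.9,0],[1,-0.3,-0.05,0,0],[1,0,0,0,0],[1,0,0,0,0],[1,0,0,0.3,0],[1,0,0,0.2,0],[1,0,0,0.1,0],[1,0,0,0,0]]' 
python3 -c "
from h import *
print(todo([.582,.0775,.12]),manip.state()['moment'])"
```

```text
time_s: 24.05
position: [0.5757, 0.075, 0.1255]
orientation: [[0.838, 0.545, -0.001], [0.545, -0.838, -0.003], [-0.003, 0.002, -1.0]]
wrist_force: [-15.9, -5.4, 41.6]
grip_width: 0.022
gripper_force: 64.0
[0.66 0.13 0.54] [-0.9055862   3.46114434  0.04081688]
```

```bash
python3 -m handwheel '[[1,0,0,-0.4,0],[1,0,0,0,0],[1,0,0,0,0],[1,0,0,0,0],[1,0,0,0,0],[1,0,0,0,0],[1,0,0,0,0],[1,0,0,0,0]]' 
python3 - <<'E'
from h import *
print(pose()[0])
c=shot('side','s2'); t=shot('top','t4'); w=shot('wrist','w11')
I=lambda c:cv2.cvtColor(c['img'],cv2.COLOR_RGB2BGR)
out=np.zeros((600,800,3),np.uint8)
out[:300,:360]=cv2.resize(I(c)[200:275,285:375],None,fx=4,fy=4); out[300:,:360]=cv2.resize(I(t)[180:255,250:340],None,fx=4,fy=4)
out[:,360:]=cv2.resize(I(w)[0:480,150:502],(440,600))
cv2.imwrite('pics/c11.png',out)
print(w2r(pose()[0]))
E
```

```text
time_s: 24.85
position: [0.5761, 0.0752, 0.126]
orientation: [[0.838, 0.545, -0.001], [0.545, -0.838, -0.001], [-0.002, 0.001, -1.0]]
wrist_force: [-7.6, -2.0, 19.9]
grip_width: 0.0219
gripper_force: 61.5
[0.5760613  0.07516879 0.12597002]
[-0.00533474 -0.0007225 ]
```

View pics/c11.png

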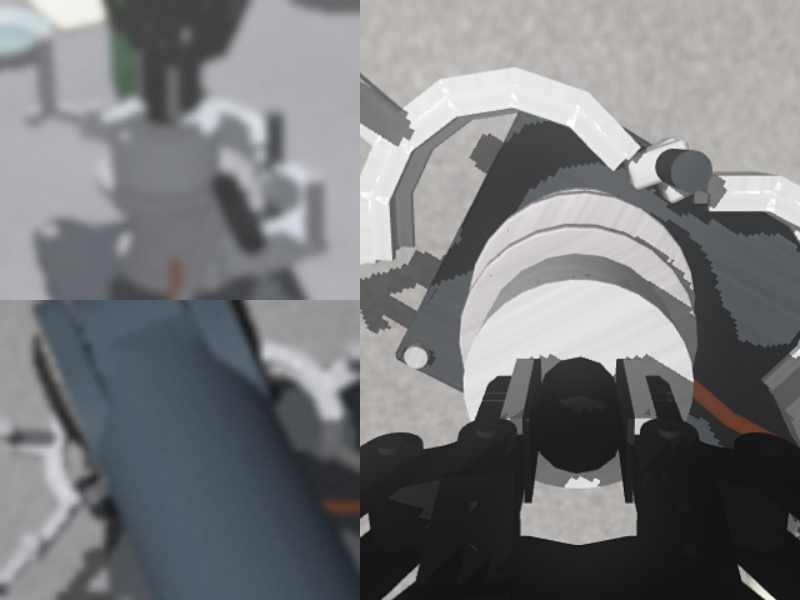

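The wrist view shows the canister flange's front edge at about (318,154) and the lid's at about (318,182). The lid sits well behind, towards the tool's -x. I'll measure the offset.

```bash
python3 - <<'E'
from h import *
np.set_printoptions(precision=4,suppress=True)
w=load('w11'); p,R,s=pose(); img=w['img']
T=lambda u,v,z:(R.T@(plane(w,u,v,z)-p)*100)[:2]
print('lid front',T(322,180,.0845),'can front',T(322,153,.07))
g=cv2.cvtColor(img,cv2.COLOR_RGB2GRAY)
for u in (300,322,345): 
    col=g[130:240,u].astype(int); print(u,[ (130+i,d) for i,d in enumerate(np.diff(col)) if abs(d)>18])
print(proj(w,r2w(0.045*np.cos(.52),.045*np.sin(.52),.07)))
E
```

```text
lid front [ 4.272 -0.127] can front [ 5.3001 -0.1337]
300 [(141, np.int64(24)), (155, np.int64(19)), (158, np.int64(54)), (159, np.int64(20)), (181, np.int64(-47)), (183, np.int64(27)), (184, np.int64(50)), (205, np.int64(-38)), (206, np.int64(-26)), (225, np.int64(26)), (226, np.int64(61))]
322 [(133, np.int64(30)), (149, np.int64(26)), (150, np.int64(51)), (151, np.int64(23)), (152, np.int64(-73)), (154, np.int64(53)), (155, np.int64(37)), (178, np.int64(-66)), (180, np.int64(26)), (181, np.int64(49)), (182, np.int64(22)), (202, np.int64(-66)), (222, np.int64(19)), (223, np.int64(63))]
345 [(130, np.int64(-60)), (132, np.int64(32)), (152, np.int64(24)), (153, np.int64(46)), (154, np.int64(-62)), (155, np.int64(36)), (156, np.int64(58)), (180, np.int64(-54)), (181, np.int64(-35)), (182, np.int64(22)), (183, np.int64(42)), (184, np.int64(40)), (204, np.int64(-26)), (205, np.int64(-63)), (224, np.int64(35)), (225, np.int64(65)), (226, np.int64(19))]
[328.9913 159.3787]
```

The lid sits 10 mm too far along the tool's -x because the knob was held off-centre. I'll lift, shift +10 mm in tool x and lower again.

```bash
python3 -m handwheel '[[1,0,0,-0.8,0],[1,0.5,0.05,0,0],[1,0.5,0.05,0,0],[1,0,0,0,0],[1,0,0,0.2,0],[1,0,0,0.2,0],[1,0,0,0.2,0],[1,0,0,0,0]]' 
python3 -m handwheel '[[1,0,0,0.1,0],[1,0,0,0.1,0],[1,0,0,0.1,0],[1,0,0,0.1,0],[1,0,0,0,0],[1,0,0,0,0],[1,0,0,0,0],[1,0,0,0,0]]'
```

```text
time_s: 25.8
position: [0.5848, 0.0798, 0.1258]
orientation: [[0.838, 0.545, -0.001], [0.545, -0.838, -0.0], [-0.001, -0.0, -1.0]]
wrist_force: [-0.5, 0.9, -2.8]
grip_width: 0.0219
gripper_force: 59.4
time_s: 26.6
position: [0.5853, 0.0801, 0.1224]
orientation: [[0.838, 0.545, 0.0], [0.545, -0.838, 0.0], [0.0, 0.0, -1.0]]
wrist_force: [-0.1, -1.2, -2.2]
grip_width: 0.0223
gripper_force: 59.4
```

Free and below collar height. I'll go on down.

```bash
python3 -m handwheel '[[1,0,0,0.1,0],[1,0,0,0.1,0],[1,0,0,0.1,0],[1,0,0,0.1,0],[1,0,0,0.1,0],[1,0,0,0,0],[1,0,0,0,0],[1,0,0,0,0]]'
```

```text
time_s: 27.4
position: [0.5851, 0.0799, 0.1197]
orientation: [[0.838, 0.545, 0.0], [0.545, -0.838, -0.001], [-0.0, 0.001, -1.0]]
wrist_force: [-5.8, -1.6, 12.5]
grip_width: 0.0219
gripper_force: 60.8
```

```bash
python3 -m handwheel '[[4,0,0,0,0],[4,0,0,0,0],[4,0,0,0,0],[4,0,0,-1,0],[4,0,0,-3,0],[4,0,0,-4,0],[4,-3,0,-3,0],[4,0,0,0,0]]'
python3 - <<'E'
from h import *
np.set_printoptions(precision=4,suppress=True)
c=shot('side','s3'); w=shot('wrist','w12'); print(pose()[0])
I=lambda c:cv2.cvtColor(c['img'],cv2.COLOR_RGB2BGR)
out=np.zeros((480,800,3),np.uint8)
out[:,:480]=cv2.resize(I(c)[195:275,290:370],None,fx=6,fy=6); out[:320,480:]=cv2.resize(I(w)[80:400,180:500],(320,320))
cv2.imwrite('pics/c12.png',out)
for z in (.14,.07): print(proj(w,r2w(0,0,z)),proj(c,r2w(0,0,z)))
E
```

```text
time_s: 28.2
position: [0.5609, 0.0625, 0.2324]
orientation: [[0.839, 0.544, 0.008], [0.544, -0.839, -0.001], [0.006, 0.005, -1.0]]
wrist_force: [0.5, 1.0, 0.5]
grip_width: 0.04
gripper_force: 0.0
[0.5603 0.0634 0.2284]
[324.5832 200.005 ] [328.4332 220.8057]
[324.2497 181.1065] [329.006  245.1496]
```

View pics/c12.png

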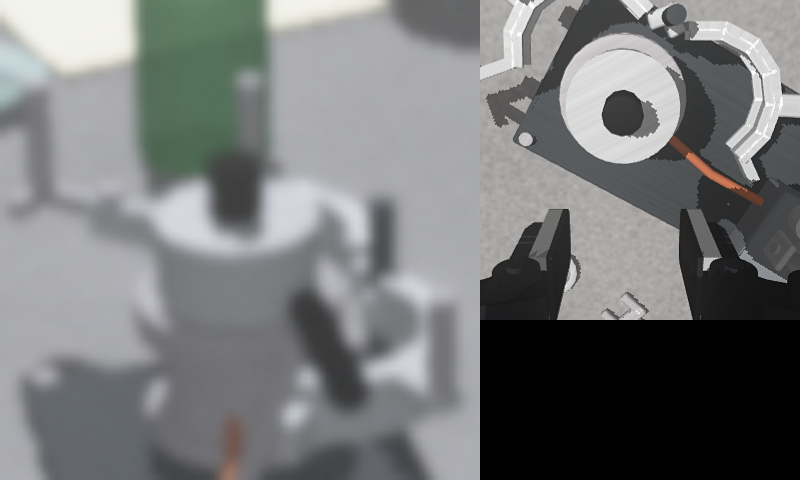

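The lid sits flat, its knob top in the side view at (329.5,221.5) against a predicted (328.4,220.8) for fully down. That was my 15th picture, one over the limit of 14, so I'll view no more and measure numerically from here. A touch on the knob with shut fingers will confirm the height, which should be 140 mm.

```bash
python3 -m handwheel '[[0,1.3,0,0,0],[0,1.3,0,0,0],[0,0,0,0,0],[0,0,0,2.5,0],[0,0,0,2.5,0],[0,0,0,2.5,0],[0,0,0,0,0],[0,0,0,0,0]]'
python3 -m handwheel '[[0,0,0,0.2,0],[0,0,0,0.2,0],[0,0,0,0.2,0],[0,0,0,0.2,0],[0,0,0,0.2,0],[0,0,0,0.2,0],[0,0,0,0.2,0],[0,0,0,0,0]]'
python3 -m handwheel '[[0,0,0,0,0],[0,0,0,0,0],[0,0,0,0,0],[0,0,0,0,0],[0,0,0,0,0],[0,0,0,0,0],[0,0,0,0,0],[0,0,0,0,0]]'
```

```text
time_s: 29.1
position: [0.582, 0.0783, 0.152]
orientation: [[0.838, 0.546, -0.001], [0.546, -0.838, 0.0], [-0.001, -0.001, -1.0]]
wrist_force: [0.5, 0.7, 1.1]
grip_width: 0.0002
gripper_force: 0.0
time_s: 29.9
position: [0.5819, 0.0778, 0.1401]
orientation: [[0.838, 0.545, 0.0], [0.545, -0.838, -0.001], [-0.0, 0.001, -1.0]]
wrist_force: [-4.6, -1.1, 11.6]
grip_width: -0.0002
gripper_force: 5.5
time_s: 30.7
position: [0.5819, 0.0778, 0.1401]
orientation: [[0.838, 0.545, 0.001], [0.545, -0.838, -0.001], [0.0, 0.001, -1.0]]
wrist_force: [-4.0, -0.9, 11.3]
grip_width: -0.0001
gripper_force: 5.4
```

The knob top is at 140.1 mm, so the lid is fully down. Next the left jaw pin: plan the approach and the arc.

```bash
cat >> h.py <<'E'
def arc(c,r,a0,a1,n):
    """rig-frame circle waypoints -> per-row tool shifts in cm (x,y)"""
    R=pose()[1]; a=np.radians(np.linspace(a0,a1,n+1))
    P=np.array([r2w(c[0]+r*np.cos(t),c[1]+r*np.sin(t)) for t in a]); return (np.diff(P,axis=0)@R*100)[:,:2].round(2)
E
python3 - <<'E'
from h import *
print(todo(r2w(.0315,.111,.2)),pose()[0],r2w(.0315,.111,.2))
print(arc((.058,0),.113,103.5,147,12).tolist())
E
```

```text
[ 8.09 -7.98 -6.  ] [0.58191439 0.07780564 0.14009428] [0.60625642 0.18884358 0.2       ]
[[-0.69, -0.18], [-0.7, -0.13], [-0.71, -0.09], [-0.71, -0.04], [-0.71, 0.0], [-0.71, 0.05], [-0.71, 0.09], [-0.7, 0.14], [-0.69, 0.18], [-0.68, 0.22], [-0.66, 0.27], [-0.65, 0.31]]
```

```bash
python3 -m handwheel '[[0,0,0,-3,0],[0,0,0,-3,0],[4,2.7,-2.7,0,0],[4,2.7,-2.7,0,0],[4,2.7,-2.6,0,0],[4,0,0,0,0],[4,0,0,0,0],[4,0,0,0,0]]' 25
python3 - <<'E'
from h import *
np.set_printoptions(precision=4,suppress=True)
w=shot('wrist','w13'); t=shot('top','t13'); print(pose()[0])
for z in (.126,): e=proj(w,r2w(.0315,.111,z)); print(e, todo(r2w(.0315,.111,.098)))
g=cv2.cvtColor(w['img'],cv2.COLOR_RGB2GRAY); u,v=e.astype(int)
sub=g[v-45:v+45,u-45:u+45]
for i in range(0,90,3): print(''.join(' .:-=+*#%@'[min(9,x//24)] for x in sub[i,::2]))
E
```

```text
time_s: 31.5
position: [0.6062, 0.1875, 0.1979]
orientation: [[0.839, 0.544, -0.0], [0.544, -0.839, -0.001], [-0.001, 0.001, -1.0]]
wrist_force: [0.4, 0.1, 0.6]
grip_width: 0.0398
gripper_force: 0.0
[0.6063 0.1872 0.1982]
[322.7146 249.6112] [ 0.09 -0.15 10.02]
*************##******************************
*********************************************
*********************************************
***********************=-********************
*********************+*%*=-******************
********************+*##%#*-=*************--=
*******************=====--##+-+**********-+++
*****************++====----==*+-********+++++
*****************#======----====--***+-++++++
****************#%=====-----======-----++++++
*****************#=====-----========---++++%%
******************=====-----=========---*%%%%
*****************+==#%###=--=============%%%%
*****************+#########-=============#%@@
*****************+##########%+===========@%%%
*****************###########%%%%==========%%%
******************#########*#%%%%@+====%=%%%%
*******************########++=#%%%%%*=@@%%%=.
*********************####*++++#%%%%@%%%@@=:::
*************************++++*%%%%@%%%%%:::::
*************************+++*%%%%@%%%%%::::::
************************++++%%%%@%%%%%=::::::
************************+++%%%%@%%%%%+:::::::
************************++%%%%@%%%%%*::::::::
************************+%%%%%%%%%%#.::::::::
*************************%@%@%%%%%#-:::::::::
********************++*+*%%%%%@@@@.::::::::::
*******************+----#%%%@%%%%*:::::::::::
*******++*********------#%%%@%%%%*:::::::::::
**************+*---=++++#%%%@%%%%=:::::::::::
```

The pin top is right where predicted. I'll grip it and drag it along the arc.

```bash
python3 -m handwheel '[[4,0.2,-0.1,2.5,0],[4,0,0,2.5,0],[4,0,0,2.5,0],[4,0,0,2.4,0],[4,0,0,0,0],[0.3,0,0,0,0],[0.3,0,0,0,0],[0.3,0,0,0,0]]' 25
python3 -m handwheel '[[0.3,0,0,0,0],[0.3,0,0,0,0],[0.3,0,0,0,0],[0.3,-0.4,-0.1,0,0],[0.3,-0.7,-0.15,0,0],[0.3,-0.7,-0.1,0,0],[0.3,-0.7,-0.05,0,0],[0.3,-0.7,0,0,0]]'
python3 -c "
from h import *
p=pose()[0]; print(w2r(p), np.degrees(np.arctan2(w2r(p)[1],w2r(p)[0]-.058)), np.hypot(w2r(p)[1],w2r(p)[0]-.058))"
```

```text
time_s: 32.4
position: [0.6085, 0.1908, 0.1011]
orientation: [[0.839, 0.545, 0.003], [0.545, -0.839, 0.0], [0.003, 0.001, -1.0]]
wrist_force: [1.4, -1.2, 1.0]
grip_width: 0.0109
gripper_force: 25.1
time_s: 33.2
position: [0.5802, 0.177, 0.1009]
orientation: [[0.838, 0.546, 0.006], [0.546, -0.838, 0.001], [0.005, 0.002, -1.0]]
wrist_force: [5.1, -1.3, 5.0]
grip_width: 0.0109
gripper_force: 25.6
[0.00477811 0.10071078] 117.85478086116532 0.11390887009487322
```

```bash
python3 -m handwheel '[[0.3,-0.7,0,0,0],[0.3,-0.7,0.05,0,0],[0.3,-0.7,0.1,0,0],[0.3,-0.7,0.15,0,0],[0.3,-0.7,0.2,0,0],[0.3,-0.6,0.2,0,0],[0.3,0,0,0,0],[0.3,0,0,0,0]]'
python3 -c "
from h import *
p=pose()[0]; a=np.degrees(np.arctan2(w2r(p)[1],w2r(p)[0]-.058));print(w2r(p), a, np.hypot(w2r(p)[1],w2r(p)[0]-.058)); print(arc((.058,0),.113,a,146.2,2))"
```

```text
time_s: 34.0
position: [0.5495, 0.1482, 0.1009]
orientation: [[0.838, 0.545, 0.005], [0.545, -0.838, 0.0], [0.004, 0.003, -1.0]]
wrist_force: [3.0, -2.8, 7.0]
grip_width: 0.011
gripper_force: 25.8
[-0.02752443  0.07373261] 139.23460827916094 0.11291999499648941
[[-0.64  0.25]
 [-0.62  0.29]]
```

```bash
python3 -m handwheel '[[0.3,-0.4,0.15,0,0],[0.3,-0.4,0.2,0,0],[0.3,-0.4,0.2,0,0],[0.3,-0.2,0.1,0,0],[0.3,-0.1,0.05,0,0],[0.3,0,0,0,0],[0.3,0,0,0,0],[0.3,0,0,0,0]]'
python3 -c "
from h import *
p=pose()[0]; a=np.degrees(np.arctan2(w2r(p)[1],w2r(p)[0]-.058));print(w2r(p), a, np.hypot(w2r(p)[1],w2r(p)[0]-.058))"
```

```text
time_s: 34.8
position: [0.5428, 0.1383, 0.101]
orientation: [[0.837, 0.547, 0.01], [0.547, -0.837, 0.007], [0.012, -0.0, -1.0]]
wrist_force: [8.2, 5.0, -1.2]
grip_width: 0.0107
gripper_force: 25.0
[-0.03484087  0.0642732 ] 145.30536935074244 0.11291798740441043
```

```bash
python3 -m handwheel '[[0.3,-0.2,0.1,0,0],[0.3,-0.1,0.05,0,0],[0.3,0,0,0,0],[0.3,0,0,0,0],[0.3,0,0,0,0],[0.3,0,0,0,0],[0.3,0,0,0,0],[0.3,0,0,0,0]]'
python3 -c "
from h import *
p=pose()[0]; a=np.degrees(np.arctan2(w2r(p)[1],w2r(p)[0]-.058));print(w2r(p), a, np.hypot(w2r(p)[1],w2r(p)[0]-.058))"
python3 -m handwheel '[[0.3,0.4,-0.2,0,0],[3,0,0,0,0],[3,0,0,0,0],[3,0,0,0,0],[3,0,0,-3,0],[3,0,0,-4,0],[3,0,0,-4,0],[3,0,0,0,0]]'
python3 - <<'E'
from h import *
print(pose()[0],todo(r2w(.0592,-.1132,.21)))
E
```

```text
time_s: 35.6
position: [0.5427, 0.1382, 0.1011]
orientation: [[0.837, 0.547, 0.014], [0.547, -0.837, 0.011], [0.018, -0.002, -1.0]]
wrist_force: [13.2, 10.6, -6.6]
grip_width: 0.0109
gripper_force: 24.5
[-0.03494805  0.06416221] 145.38260826541628 0.11294303839750008
time_s: 36.4
position: [0.542, 0.1367, 0.2146]
orientation: [[0.838, 0.545, 0.01], [0.545, -0.838, 0.002], [0.009, 0.003, -1.0]]
wrist_force: [-0.3, 0.4, 0.8]
grip_width: 0.0301
gripper_force: 0.0
[0.5420416  0.1367217  0.21461227] [-0.47 19.98  0.52]
```

The left jaw is hard against its stop at 145.4° (nominal 146.2°). Now the right jaw.

```bash
python3 -m handwheel '[[4,0,4,0,0],[4,-0.1,4,0,0],[4,-0.1,4,0,0],[4,-0.1,4,0,0],[4,-0.1,3.9,0.7,0],[4,0,0,0,0],[4,0,0,0,0],[4,0,0,0,0]]' 25
python3 - <<'E'
from h import *
np.set_printoptions(precision=4,suppress=True)
w=shot('wrist','w14'); print(pose()[0])
e=proj(w,r2w(.0592,-.1132,.126)); print(e, todo(r2w(.0592,-.1132,.1)))
g=cv2.cvtColor(w['img'],cv2.COLOR_RGB2GRAY); u,v=e.astype(int)
sub=g[v-45:v+45,u-45:u+45]
for i in range(0,90,3): print(''.join(' .:-=+*#%@'[min(9,x//24)] for x in sub[i,::2]))
E
```

```text
time_s: 37.2
position: [0.6437, -0.0318, 0.2017]
orientation: [[0.837, 0.547, -0.002], [0.547, -0.837, 0.001], [-0.001, -0.002, -1.0]]
wrist_force: [0.0, 0.7, -0.4]
grip_width: 0.0401
gripper_force: 0.0
[ 0.6439 -0.0314  0.2021]
[330.8795 245.5396] [ 0.16  0.34 10.21]
@@@@@@-====-=:::::::::::::::=====---::#######
@@@@@@+-====--::::::::::::::-==-====---:=####
@@@@@@@-+++===------:::::::::---==-=-==--::+#
@@@@@@@@@@%%%%%%#####*****-::-=----=-=-==---:
@@@@@@@@@@@@@@@@@@@@@@@@@@+:::::::::-::::-:--
@@@@@@@@@@@@@@@@@@@*+===-#+:::::::::::::::::=
@@@@@@@@@@@@@@@@@@++++==---::::::::::::::::::
@@@@@@@@@@@@@@@@@#++++==---::::::::::::::::::
@@@@@@@@@@@@@@@%@#++++==---::::::::::::::::::
@@@@@@@@@@@@@@@@@*+++===---::::::::::::::::::
@@@@@@@%%%%@@@@@@+++++++---::::::::::::::::::
@@@@@@=-=---:::::++%%%%%%%-------=-:=:-::-:::
@@@@@@-==--::::::+%%%%%%%%%=:---------------:
@@@@@*-==-:::::::#%%%%%%%%%#-----------------
@@@@@----::::::::*%%%%%%%%%#-----------------
@@@@#-=-:::::::::-%%%%%%%%%=-----------------
@@@@-::::::::::::::%%%%%%#-------------------
@@@@::::::::::::::::::=.:::------------------
@@@=-:::::::::::::::::::---------------------
@@+----::::::::::::::::----------------------
@------:::::::::::::::-----------------------
-------=:::::::::::-:------------------------
----------::::::::---------------------------
----------:::::::::--------------------------
----------:::::::::--------------------------
------------::::::::-------------------------
------------::::::::::-----------------------
--------------::::::::-----------------------
--------------:-::::::-----------------------
-------------------:-------------------------
```

```bash
python3 -m handwheel '[[4,0.25,0.3,2.5,0],[4,0,0,2.5,0],[4,0,0,2.6,0],[4,0,0,2.5,0],[4,0,0,0,0],[0.3,0,0,0,0],[0.3,0,0,0,0],[0.3,0,0,0,0]]' 25
python3 -m handwheel '[[0.3,0,0,0,0],[0.3,0,0,0,0],[0.3,0,0,0,0],[0.3,0,0,0,0],[0.3,0,0,0,0],[0.3,0,0,0,0],[0.3,0,0,0,0],[0.3,0,0,0,0]]'
python3 -c "
from h import *
p=pose()[0]; a=np.degrees(np.arctan2(w2r(p)[1],w2r(p)[0]-.058));print(w2r(p), a, np.hypot(w2r(p)[1],w2r(p)[0]-.058)); print(arc((.058,0),.113,-a*-1,-146.2,16).tolist())"
```

```text
time_s: 38.05
position: [0.6492, -0.0319, 0.1032]
orientation: [[0.837, 0.547, 0.003], [0.547, -0.837, 0.003], [0.004, -0.001, -1.0]]
wrist_force: [0.2, 4.4, 1.4]
grip_width: 0.0113
gripper_force: 25.0
time_s: 38.85
position: [0.6493, -0.0319, 0.1031]
orientation: [[0.837, 0.547, 0.003], [0.547, -0.837, 0.003], [0.004, -0.001, -1.0]]
wrist_force: [-1.6, 6.3, 3.2]
grip_width: 0.0109
gripper_force: 25.2
[ 0.06156157 -0.11188071] -88.17668463997957 0.11193738463986903
[[-0.62, -0.36], [-0.6, -0.39], [-0.57, -0.43], [-0.54, -0.47], [-0.51, -0.5], [-0.48, -0.53], [-0.44, -0.56], [-0.41, -0.59], [-0.37, -0.61], [-0.33, -0.63], [-0.29, -0.65], [-0.25, -0.67], [-0.21, -0.68], [-0.16, -0.7], [-0.12, -0.71], [-0.07, -0.71]]
```

```bash
python3 -m handwheel '[[0.3,-0.6,-0.4,0,0],[0.3,-0.6,-0.4,0,0],[0.3,-0.6,-0.4,0,0],[0.3,-0.5,-0.5,0,0],[0.3,-0.5,-0.5,0,0],[0.3,-0.5,-0.5,0,0],[0.3,-0.4,-0.6,0,0],[0.3,-0.4,-0.6,0,0]]'
python3 -c "
from h import *
p=pose()[0]; a=np.degrees(np.arctan2(w2r(p)[1],w2r(p)[0]-.058));print(w2r(p), a, np.hypot(w2r(p)[1],w2r(p)[0]-.058))"
python3 -m handwheel '[[0.3,-0.4,-0.6,0,0],[0.3,-0.3,-0.6,0,0],[0.3,-0.3,-0.65,0,0],[0.3,-0.25,-0.7,0,0],[0.3,-0.2,-0.7,0,0],[0.3,-0.2,-0.7,0,0],[0.3,0,0,0,0],[0.3,0,0,0,0]]'
python3 -c "
from h import *
p=pose()[0]; a=np.degrees(np.arctan2(w2r(p)[1],w2r(p)[0]-.058));print(w2r(p), a, np.hypot(w2r(p)[1],w2r(p)[0]-.058)); print(arc((.058,0),.113,a,-147,3))"
```

```text
time_s: 39.65
position: [0.5943, -0.0248, 0.103]
orientation: [[0.839, 0.545, 0.005], [0.545, -0.839, -0.001], [0.003, 0.003, -1.0]]
wrist_force: [4.1, 1.2, 6.7]
grip_width: 0.0106
gripper_force: 25.6
[ 0.0070149  -0.10161258] -116.64565619750107 0.11368639797560358
time_s: 40.45
position: [0.5571, -0.0025, 0.1029]
orientation: [[0.839, 0.544, 0.0], [0.544, -0.839, -0.004], [-0.002, 0.003, -1.0]]
wrist_force: [-1.7, -1.8, 11.3]
grip_width: 0.011
gripper_force: 26.1
[-0.02877278 -0.07716521] -138.35397710319216 0.11612056082580327
[[-0.1  -0.56]
 [-0.08 -0.56]
 [-0.05 -0.57]]
```

```bash
python3 -m handwheel '[[0.3,0,-0.5,0,0],[0.3,0,-0.5,0,0],[0.3,0,-0.4,0,0],[0.3,0,-0.3,0,0],[0.3,0,-0.2,0,0],[0.3,0,0,0,0],[0.3,0,0,0,0],[0.3,0,0,0,0]]'
python3 -c "
from h import *
p=pose()[0]; a=np.degrees(np.arctan2(w2r(p)[1],w2r(p)[0]-.058));print(w2r(p), a, np.hypot(w2r(p)[1],w2r(p)[0]-.058))"
```

```text
time_s: 41.25
position: [0.5466, 0.0108, 0.1028]
orientation: [[0.84, 0.542, -0.001], [0.542, -0.84, -0.007], [-0.004, 0.005, -1.0]]
wrist_force: [-1.9, -6.6, 12.5]
grip_width: 0.0108
gripper_force: 26.3
[-0.0384347  -0.06324043] -146.74373790348838 0.1153213030571674
```

```bash
python3 -m handwheel '[[0.3,0,-0.2,0,0],[0.3,0,-0.2,0,0],[0.3,0,0,0,0],[0.3,0,0,0,0],[0.3,0,0,0,0],[0.3,0,0,0,0],[0.3,0,0,0,0],[0.3,0,0,0,0]]'
python3 -c "
from h import *
p=pose()[0]; a=np.degrees(np.arctan2(w2r(p)[1],w2r(p)[0]-.058));print(w2r(p), a, np.hypot(w2r(p)[1],w2r(p)[0]-.058))"
```

```text
time_s: 42.05
position: [0.5465, 0.0109, 0.1028]
orientation: [[0.841, 0.541, 0.003], [0.541, -0.841, -0.01], [-0.003, 0.01, -1.0]]
wrist_force: [2.5, -12.3, 8.9]
grip_width: 0.0111
gripper_force: 26.2
[-0.03852579 -0.0631016 ] -146.82623449359428 0.1153214632235031
```

The right jaw is at its stop too. I'll release it and hover near the latch pin, expected at about rig (-121,+19).

```bash
python3 -m handwheel '[[0.3,0,0.5,0,0],[3,0,0,0,0],[3,0,0,0,0],[3,0,0,0,0],[3,0,0,-3,0],[3,0,0,-4,0],[3,0,0,-3,0],[3,0,0,0,0]]'
python3 -c "
from h import *
print(todo(r2w(-.121,.019,.2)))"
```

```text
time_s: 42.85
position: [0.5499, 0.0157, 0.2054]
orientation: [[0.838, 0.546, 0.008], [0.546, -0.838, -0.0], [0.007, 0.004, -1.0]]
wrist_force: [0.3, 0.2, 0.9]
grip_width: 0.0297
gripper_force: 0.0
[ -3.63 -11.01   0.47]
```

```bash
python3 -m handwheel '[[4,-0.9,-2.8,0,0],[4,-0.9,-2.8,0,0],[4,-0.9,-2.7,0,0],[4,-0.9,-2.7,0,0],[4,0,0,0,0],[4,0,0,0,0],[4,0,0,0,0],[4,0,0,0,0]]'
python3 - <<'E'
from h import *
np.set_printoptions(precision=4,suppress=True)
w=shot('wrist','w15'); print(pose()[0],todo(r2w(-.121,.019,.2)))
for n,q in dict(latch=(-.121,.019,.126),jl=(-.036,.063,.126),jr=(-.036,-.063,.126),knob=(0,0,.14)).items(): print(n,proj(w,r2w(*q)))
g=cv2.cvtColor(w['img'],cv2.COLOR_RGB2GRAY); e=proj(w,r2w(-.121,.019,.126)); u,v=e.astype(int)
sub=g[v-70:v+70,u-90:u+90]
for i in range(0,140,4): print(''.join(' .:-=+*#%@'[min(9,x//24)] for x in sub[i,::2]))
E
```

```text
time_s: 43.65
position: [0.458, 0.0868, 0.201]
orientation: [[0.839, 0.544, -0.0], [0.544, -0.839, -0.0], [-0.0, -0.0, -1.0]]
wrist_force: [-0.2, 0.3, -0.3]
grip_width: 0.0399
gripper_force: 0.0
[0.4579 0.0869 0.201 ] [ 0.19 -0.02  0.1 ]
latch [324.2946 245.9857]
jl [332.1956  54.0971]
jr [544.073  184.3131]
knob [496.6118  49.3419]
*********************************************************+##########**:::::::::::.*%%%%%#:
*******************************************************++##########*-:::::::::::::::.=#*::
******************************************************+######=#*==%***+:.:::::::::::------
*****************************************************+########***#******--:.:::::::-------
****************************************************+########*********+-------..::--------
***************************************************+########*********---------=**-::------
*************************************************+*#######*********+---------*******+::---
************************************************=########**********=--------************-:
*************************************
[... 1719 characters left out ...]
*******#%##*-*****************+%%##-*****************=---------
**********************************%##*--*******************##%+-***************-----------
*******=======:...#***************%%#--********************%%%#-*********=...=======------
******========....****************%%#--#******************+#%##-*********:....=======-----
*****+=======.....****************%%%+--******************+%##+-*********.....:=======----
....:=======......****************#%%#--=***************++%%##-**********......========...
...:=======-......+****************#%%#*---***********++*%%%*=***********.......========..
..:========.......=******************##%%%+=--=-===+++%%%%#=*************.......:=======:.
```

The latch pin is at about (328,248), close to the prediction. I'll descend, grip it and compute the arc about the latch hinge.

```bash
python3 -m handwheel '[[4,-0.1,0.2,2.5,0],[4,0,0,2.5,0],[4,0,0,2.6,0],[4,0,0,2.5,0],[4,0,0,0,0],[0.3,0,0,0,0],[0.3,0,0,0,0],[0.3,0,0,0,0]]' 25
python3 -m handwheel '[[0.3,0,0,0,0],[0.3,0,0,0,0],[0.3,0,0,0,0],[0.3,0,0,0,0],[0.3,0,0,0,0],[0.3,0,0,0,0],[0.3,0,0,0,0],[0.3,0,0,0,0]]'
python3 -c "
from h import *
h=(-.083,.0145)
q=w2r(pose()[0])-h; a=np.degrees(np.arctan2(q[1],q[0]))%360;print(q, a, np.hypot(*q)); print(arc(h,.039,a,271,12).tolist())"
```

```text
time_s: 44.5
position: [0.459, 0.0855, 0.1016]
orientation: [[0.838, 0.545, 0.003], [0.545, -0.838, 0.001], [0.003, 0.001, -1.0]]
wrist_force: [0.1, 0.4, -0.3]
grip_width: 0.011
gripper_force: 25.0
time_s: 45.3
position: [0.4588, 0.0855, 0.1013]
orientation: [[0.838, 0.545, 0.003], [0.545, -0.838, 0.0], [0.002, 0.001, -1.0]]
wrist_force: [1.2, -0.6, 6.7]
grip_width: 0.0111
gripper_force: 25.8
[-0.03871234  0.00195199] 177.11342049686928 0.038761522233189544
[[-0.26, 0.47], [-0.19, 0.5], [-0.12, 0.52], [-0.05, 0.53], [0.02, 0.53], [0.1, 0.52], [0.17, 0.51], [0.23, 0.48], [0.3, 0.44], [0.35, 0.4], [0.41, 0.35], [0.45, 0.29]]
```

```bash
python3 -m handwheel '[[0.3,-0.25,0.45,0,0],[0.3,-0.2,0.5,0,0],[0.3,-0.1,0.5,0,0],[0.3,-0.05,0.55,0,0],[0.3,0,0.55,0,0],[0.3,0.1,0.5,0,0],[0.3,0.15,0.5,0,0],[0.3,0,0,0,0]]'
python3 -c "
from h import *
h=(-.083,.0145)
q=w2r(pose()[0])-h; a=np.degrees(np.arctan2(q[1],q[0]))%360;print(q, a, np.hypot(*q)); print(arc(h,.039,a,271,6).tolist())"
```

```text
time_s: 46.1
position: [0.4725, 0.0538, 0.1007]
orientation: [[0.838, 0.546, -0.004], [0.546, -0.838, -0.001], [-0.003, -0.001, -1.0]]
wrist_force: [-3.8, -0.1, 9.4]
grip_width: 0.0107
gripper_force: 26.6
[-0.02696728 -0.03046749] 228.48742702779919 0.04068786559508475
[[0.18, 0.45], [0.24, 0.42], [0.29, 0.39], [0.33, 0.35], [0.37, 0.31], [0.41, 0.26]]
```

```bash
python3 -m handwheel '[[0.3,0.25,0.4,0,0],[0.3,0.3,0.4,0,0],[0.3,0.3,0.4,0,0],[0.3,0.35,0.35,0,0],[0.3,0.35,0.3,0,0],[0.3,0.4,0.25,0,0],[0.3,0,0,0,0],[0.3,0,0,0,0]]'
python3 -c "
from h import *
h=(-.083,.0145)
q=w2r(pose()[0])-h; a=np.degrees(np.arctan2(q[1],q[0]))%360;print(q, a, np.hypot(*q),w2r(pose()[0])); print(arc(h,.039,a,271,3).tolist())"
```

```text
time_s: 46.9
position: [0.5011, 0.0479, 0.1006]
orientation: [[0.838, 0.546, -0.001], [0.546, -0.838, 0.001], [-0.001, -0.001, -1.0]]
wrist_force: [-2.1, 1.4, 4.0]
grip_width: 0.0106
gripper_force: 26.3
[ 0.00127497 -0.03807972] 271.91764342963063 0.038101062079258716 [-0.08172503 -0.02357972]
[[-0.02, -0.01], [-0.02, -0.01], [-0.02, -0.01]]
```

```bash
python3 -m handwheel '[[0.3,0.15,0.1,0,0],[0.3,0.15,0.1,0,0],[0.3,0,0,0,0],[0.3,0,0,0,0],[0.3,0,0,0,0],[0.3,0,0,0,0],[0.3,0,0,0,0],[0.3,0,0,0,0]]'
python3 -c "
from h import *
print(w2r(pose()[0]))"
```

```text
time_s: 47.7
position: [0.5017, 0.0478, 0.1004]
orientation: [[0.837, 0.547, -0.008], [0.547, -0.837, -0.001], [-0.007, -0.004, -1.0]]
wrist_force: [-9.7, 3.3, 11.2]
grip_width: 0.0108
gripper_force: 26.9
[-0.08114018 -0.02372811]
```

The latch is closed: hard stop at rig (-81,-24), nominal (-83,-25). I'll release, rise, turn the tool so it closes along the rig's x, and go above the lever handle.

```bash
python3 -m handwheel '[[0.3,-0.25,-0.1,0,0],[3,0,0,0,0],[3,0,0,0,0],[3,0,0,0,0],[3,0,0,-4,0],[3,0,0,-5,0],[3,0,0,-4,0],[3,0,0,0,0]]'
python3 -m handwheel '[[5,0,0,0,-8.5],[5,0,0,0,-8.5],[5,0,0,0,-8.5],[5,0,0,0,-8.5],[5,0,0,0,-8.5],[5,0,0,0,-8.5],[5,0,0,0,-8.5],[5,0,0,0,-1]]'
python3 - <<'E'
from h import *
np.set_printoptions(precision=4,suppress=True)
p,R,s=pose(); print(p,s['joint_pos'],'yaw of tool y',np.degrees(np.arctan2(R[1,1],R[0,1])),np.degrees(rig()[1]))
print(todo(r2w(-.008,-.209,.225)))
t=shot('top','t16')
for n,q in dict(jl=(-.036,.063,.126),jr=(-.036,-.063,.126),latch=(-.083,-.025,.126)).items(): print(n,proj(t,r2w(*q)))
E
```

```text
time_s: 48.5
position: [0.5065, 0.0467, 0.236]
orientation: [[0.839, 0.545, 0.012], [0.545, -0.839, 0.001], [0.01, 0.006, -1.0]]
wrist_force: [0.3, 1.0, -0.7]
grip_width: 0.0299
gripper_force: 0.0
time_s: 49.3
position: [0.5026, 0.0457, 0.2295]
orientation: [[-0.062, 0.998, -0.001], [0.998, 0.062, 0.0], [0.0, -0.001, -1.0]]
wrist_force: [0.0, -0.1, 0.9]
grip_width: 0.0498
gripper_force: 0.0
[0.5026 0.0457 0.2295] [ 0.3371  0.2468 -0.5997  1.9052  0.1603  1.0383 -0.2684] yaw of tool y 3.555515468572506 3.354965935655762
[-18.34   7.18   0.44]
jl [271.5991 236.2489]
jr [322.3036 232.0484]
latch [308.5029 252.1233]
```

```bash
python3 -m handwheel '[[5,-3.7,1.4,0,0],[5,-3.7,1.4,0,0],[5,-3.7,1.5,0,0],[5,-3.7,1.5,0,0],[5,-3.5,1.4,0,0],[5,0,0,0,0],[5,0,0,0,0],[5,0,0,0,0]]'
python3 - <<'E'
from h import *
np.set_printoptions(precision=4,suppress=True)
w=shot('wrist','w17'); print(pose()[0],todo(r2w(-.008,-.209,.147)))
e=proj(w,r2w(-.008,-.209,.164)); print('handle',e)
g=w['img'].max(axis=2); u,v=e.astype(int); sub=g[max(v-120,0):v+100,u-110:u+110]; print(v-120)
for i in range(0,sub.shape[0],6): print(''.join(' .:-=+*#%@'[min(9,int(x)//24)] for x in sub[i,::3]))
E
```

```text
time_s: 50.15
position: [0.5857, -0.1306, 0.23]
orientation: [[-0.063, 0.998, -0.001], [0.998, 0.063, 0.001], [0.001, -0.001, -1.0]]
wrist_force: [0.3, 0.6, -0.3]
grip_width: 0.0502
gripper_force: 0.0
[ 0.5857 -0.1303  0.2303] [-0.26 -0.03  8.33]
handle [322.9072 258.8565]
138
***-+**********************************+=----------------------------=****
***-+**********************************+=----------------------------+****
@@@=+**************+**+****************+=----------------------------#****
@@@=+**********##########*=+****#%%%%%++=----------------------------*****
@@@-+*********+**#########-+**%%%%%%%%%%*----------------------------*****
@@@-+***********---==+=-----*%%%%%%%%%%%%*---------------------------*****
@@@++***********---=++++++=**%%%%%%%%%%%%%---------------------------*****
####++*+++*********+===+++++++=%%%%%%%%%%*---------------------------*****
++++++*++++**+**+++++*---==+++++++=%%%%%----------------------------=*****
****=+++++*++++#%%%%=+%+==--===+..........--------------------------******
****-+++++++++++*-----------:*--..........:-------------------------****
[... 1252 characters left out ...]
****#*******....+++++*###
*-.::+++++.....*****************..........#**###**#***#*#****.....+++++...
....+++++......**********---****.........:***--***#**********.....:+++++..
:::+++++.......********-----*****-......=#**-----**###*******......-+++++:
::+++++-.......********-----**##************-----**#*********.......-+++++
:+++++=........*+---**-----****************#-----#**--**##***........+++++
++++++.........--------------************--------------****+*.........----
.####.:........----------------*****:--*-----------------+++*........::##-
...--..........-------------------------------------------++*.........---.
..............-------**------------------------****-------==+*............
```

The handle is centred at about (324,255), in line with the fingers. I'll descend and grip.

```bash
python3 -m handwheel '[[5,-0.1,0,2,0],[5,0,0,2.5,0],[5,0,0,2.3,0],[5,0,0,1.5,0],[5,0,0,0,0],[0.6,0,0,0,0],[0.6,0,0,0,0],[0.6,0,0,0,0]]' 40
python3 -m handwheel '[[0.6,0,0,0,0],[0.6,0,0,0,0],[0.6,0,0,0,0],[0.6,0,0,0,0],[0.6,0,0,0,0],[0.6,0,0,0,0],[0.6,0,0,0,0],[0.6,0,0,0,0]]'
python3 - <<'E'
from h import *
p,R,s=pose(); print(p,w2r(p))
a=np.linspace(.35,-.77,17); X=.1*np.sin(a)*100; Z=.1*np.cos(a)*100
print(np.c_[np.diff(X)*-1*-1,-np.diff(Z)].round(2).tolist())
E
```

```text
time_s: 51.0
position: [0.5847, -0.133, 0.1488]
orientation: [[-0.061, 0.998, -0.003], [0.998, 0.061, -0.001], [-0.001, -0.003, -1.0]]
wrist_force: [-6.7, 0.1, 5.3]
grip_width: 0.0148
gripper_force: 38.9
time_s: 51.8
position: [0.5847, -0.133, 0.1488]
orientation: [[-0.061, 0.998, -0.003], [0.998, 0.061, -0.001], [-0.001, -0.003, -1.0]]
wrist_force: [-6.6, 1.0, 6.5]
grip_width: 0.0145
gripper_force: 39.0
[ 0.58466699 -0.13303917  0.14875435] [-0.00888957 -0.20906764]
[[-0.67, -0.22], [-0.68, -0.17], [-0.69, -0.12], [-0.7, -0.07], [-0.7, -0.02], [-0.7, 0.02], [-0.7, 0.07], [-0.69, 0.12], [-0.68, 0.17], [-0.67, 0.22], [-0.65, 0.26], [-0.63, 0.31], [-0.61, 0.35], [-0.58, 0.39], [-0.55, 0.43], [-0.52, 0.47]]
```

```bash
python3 -m handwheel '[[0.6,0,-0.65,-0.2,0],[0.6,0,-0.7,-0.2,0],[0.6,0,-0.7,-0.1,0],[0.6,0,-0.7,-0.1,0],[0.6,0,-0.7,0,0],[0.6,0,-0.7,0,0],[0.6,0,-0.7,0.05,0],[0.6,0,-0.7,0.1,0]]'
python3 -m handwheel '[[0.6,0,-0.7,0.2,0],[0.6,0,-0.65,0.2,0],[0.6,0,-0.65,0.3,0],[0.6,0,-0.65,0.3,0],[0.6,0,-0.6,0.35,0],[0.6,0,-0.6,0.4,0],[0.6,0,-0.55,0.4,0],[0.6,0,-0.5,0.5,0]]'
python3 -m handwheel '[[0.6,0,0,0,0],[0.6,0,0,0,0],[0.6,0,0,0,0],[0.6,0,0,0,0],[0.6,0,0,0,0],[0.6,0,0,0,0],[0.6,0,0,0,0],[0.6,0,0,0,0]]'
python3 -c "
from h import *
print(w2r(pose()[0]))"
```

```text
time_s: 52.6
position: [0.5399, -0.1357, 0.1574]
orientation: [[-0.063, 0.998, 0.023], [0.998, 0.063, -0.001], [-0.002, 0.023, -1.0]]
wrist_force: [12.1, 1.3, 10.6]
grip_width: 0.0145
gripper_force: 39.5
time_s: 53.4
position: [0.4878, -0.1388, 0.1314]
orientation: [[-0.062, 0.998, 0.014], [0.998, 0.062, -0.002], [-0.003, 0.014, -1.0]]
wrist_force: [-0.9, 3.5, 21.6]
grip_width: 0.0148
gripper_force: 45.8
time_s: 54.2
position: [0.4863, -0.1389, 0.1302]
orientation: [[-0.062, 0.998, 0.011], [0.998, 0.062, -0.002], [-0.002, 0.01, -1.0]]
wrist_force: [-2.0, 2.8, 20.6]
grip_width: 0.0143
gripper_force: 45.7
[-0.10741102 -0.20913347]
```

```bash
python3 -m handwheel '[[0.6,0,-0.2,0.2,0],[0.6,0,-0.2,0.2,0],[0.6,0,-0.1,0.1,0],[0.6,0,0,0,0],[0.6,0,0,0,0],[0.6,0,0,0,0],[0.6,0,0,0,0],[0.6,0,0,0,0]]'
python3 -c "
from h import *
print(w2r(pose()[0]))"
```

```text
time_s: 55.0
position: [0.4822, -0.1391, 0.1261]
orientation: [[-0.062, 0.998, 0.012], [0.998, 0.062, -0.002], [-0.003, 0.012, -1.0]]
wrist_force: [-2.5, 2.9, 26.4]
grip_width: 0.0146
gripper_force: 46.6
[-0.11156969 -0.20912792]
```

```bash
python3 -m handwheel '[[0.6,0,-0.2,0.2,0],[0.6,0,-0.1,0.1,0],[0.6,0,0,0,0],[0.6,0,0,0,0],[0.6,0,0,0,0],[0.6,0,0,0,0],[0.6,0,0,0,0],[0.6,0,0,0,0]]'
python3 -c "
from h import *
print(w2r(pose()[0]))"
```

```text
time_s: 55.8
position: [0.4818, -0.1392, 0.1252]
orientation: [[-0.063, 0.998, 0.017], [0.998, 0.063, -0.003], [-0.004, 0.017, -1.0]]
wrist_force: [-2.1, 4.4, 35.8]
grip_width: 0.0147
gripper_force: 48.1
[-0.11197277 -0.20918184]
```

At the stop: travel 103 mm against 102.5 expected, and force rises without motion. Now I'll ease it back slowly.

```bash
python3 -m handwheel '[[0.6,0,0.2,-0.2,0],[0.6,0,0.2,-0.2,0],[0.6,0,0.2,-0.2,0],[0.6,0,0.2,-0.2,0],[0.6,0,0.25,-0.25,0],[0.6,0,0.25,-0.25,0],[0.6,0,0.3,-0.2,0],[0.6,0,0.3,-0.2,0]]'
python3 -m handwheel '[[0.6,0,0.3,-0.2,0],[0.6,0,0.3,-0.2,0],[0.6,0,0.3,-0.17,0],[0.6,0,0.3,-0.17,0],[0.6,0,0.32,-0.15,0],[0.6,0,0.32,-0.15,0],[0.6,0,0.32,-0.15,0],[0.6,0,0.32,-0.15,0]]'
python3 -m handwheel '[[0.6,0,0.32,-0.1,0],[0.6,0,0.32,-0.1,0],[0.6,0,0.35,-0.1,0],[0.6,0,0.35,-0.1,0],[0.6,0,0.35,-0.05,0],[0.6,0,0.35,-0.05,0],[0.6,0,0.35,-0.03,0],[0.6,0,0.35,-0.03,0]]'
python3 -m handwheel '[[0.6,0,0.35,0,0],[0.6,0,0.35,0,0],[0.6,0,0.35,0,0],[0.6,0,0.35,0,0],[0.6,0,0.35,0.05,0],[0.6,0,0.35,0.05,0],[0.6,0,0.35,0.05,0],[0.6,0,0.35,0.05,0]]'
python3 -m handwheel '[[0.6,0,0.35,0.1,0],[0.6,0,0.35,0.1,0],[0.6,0,0.32,0.1,0],[0.6,0,0.32,0.1,0],[0.6,0,0,0,0],[0.6,0,0,0,0],[0.6,0,0,0,0],[0.6,0,0,0,0]]'
python3 -c "
from h import *
print(w2r(pose()[0]))"
```

```text
time_s: 56.6
position: [0.4935, -0.1384, 0.1346]
orientation: [[-0.062, 0.998, 0.001], [0.998, 0.062, 0.0], [0.0, 0.001, -1.0]]
wrist_force: [6.7, 1.7, -4.6]
grip_width: 0.0146
gripper_force: 45.1
time_s: 57.4
position: [0.5176, -0.1372, 0.1479]
orientation: [[-0.062, 0.998, -0.0], [0.998, 0.062, 0.0], [0.0, -0.0, -1.0]]
wrist_force: [0.7, 3.3, 1.0]
grip_width: 0.0144
gripper_force: 44.1
time_s: 58.2
position: [0.5451, -0.1358, 0.1534]
orientation: [[-0.062, 0.998, -0.0], [0.998, 0.062, -0.0], [-0.0, -0.0, -1.0]]
wrist_force: [-1.5, 2.2, 2.8]
grip_width: 0.0144
gripper_force: 44.0
time_s: 59.0
position: [0.5727, -0.1344, 0.1511]
orientation: [[-0.062, 0.998, -0.001], [0.998, 0.062, -0.001], [-0.001, -0.001, -1.0]]
wrist_force: [-2.0, -0.5, 1.5]
grip_width: 0.0146
gripper_force: 43.7
time_s: 59.8
position: [0.5847, -0.1337, 0.148]
orientation: [[-0.061, 0.998, -0.004], [0.998, 0.061, -0.001], [-0.001, -0.004, -1.0]]
wrist_force: [-8.4, -0.5, 9.0]
grip_width: 0.0141
gripper_force: 43.9
[-0.00889406 -0.20968134]
```

Back at the same rest position and force as at first grip. I'll release, retreat, and check numerically with the top camera, comparing against the nominal closed layout.

```bash
python3 -m handwheel '[[4,0,0,0,0],[4,0,0,0,0],[4,0,0,0,0],[4,0,0,-2,0],[4,0,0,-4,0],[4,0,0,-4,0],[4,-4,-2,-2,0],[4,-4,-2,0,0]]'
python3 -m handwheel '[[4,-4,-2,0,0],[4,-4,-2,0,0],[4,-4,-2,0,0],[4,0,0,0,0],[4,0,0,0,0],[4,0,0,0,0],[4,0,0,0,0],[4,0,0,0,0]]'
python3 - <<'E'
from h import *
np.set_printoptions(precision=1,suppress=True)
t=shot('top','t20'); a=load('top0'); g=cv2.cvtColor(t['img'],cv2.COLOR_RGB2GRAY)
print(manip.state()['wrist_force'])
for n,q in dict(jl=(-.036,.063,.126),jr=(-.036,-.063,.126),latch=(-.083,-.025,.126),lhinge=(-.083,.014,.09),knob=(0,0,.14),lever=(-.008,-.209,.164)).items(): print(n,proj(t,r2w(*q)))
dif=cv2.absdiff(cv2.cvtColor(a['img'],cv2.COLOR_RGB2GRAY),g)
print('bottle diffs',dif[165:205,425:455].mean(),dif[195:235,163:203].mean(),'lever',dif[205:222,365:397].mean())
sub=cv2.resize(g[196:264,258:336],None,fx=1.6,fy=.8)
for r in sub: print(''.join(' .:-=+*#%@'[min(9,int(x)//24)] for x in r))
E
```

```text
time_s: 60.6
position: [0.5542, -0.2149, 0.2717]
orientation: [[-0.066, 0.998, 0.009], [0.998, 0.066, -0.002], [-0.003, 0.009, -1.0]]
wrist_force: [0.5, -1.0, -0.0]
grip_width: 0.04
gripper_force: 0.0
time_s: 61.4
position: [0.4997, -0.3374, 0.2674]
orientation: [[-0.065, 0.998, 0.001], [0.998, 0.065, 0.0], [0.0, 0.001, -1.0]]
wrist_force: [0.0, 0.7, 0.6]
grip_width: 0.0399
gripper_force: 0.0
[ 0.8 -0.3 -0.5]
jl [271.6 236.2]
jr [322.3 232. ]
latch [308.5 252.1]
lhinge [293.7 254.9]
knob [295.5 218.9]
lever [381.7 213.2]
bottle diffs 4.069166666666667 3.50875 lever 2.922794117647059
+*******++++++++*+++++++++++++************+++*++**+*+++=--::--=++++++******+++++**************++***************+++++++++++***
********++++++****+++++++++++******++++++++++++++******+--::::--==++++++++++++++++******++++++++************+++++++++++++++++
**********++++******+++++++*******+++++++++++++++****#**=-:...:--==++*++++++++++++++++++++++++++++++++++++++++===============
***********+++************************+++++***++++***##**+=-::--===+++++++++++++++++++++=============------------------------
******
[... 5593 characters left out ...]
*****+++++++++++======---:::.....................................:::--
++++++++++++++++++++++++++++++===++*###*+=------------========----------::::::::.......::::::::::-------------------------===
+++++++++++++++++++++++++++++++====+***+=---------------------------------------::::::---=======+++++++++++++++++++++++++++++
+++++++++++++++++++++++++++++++==---===------------------==================+++++======+++++++++****+*****++++++++*****+++++++
++++++++++++++++++++++++++++++++====================+++++++++++++++++++++++++*+++++++++***+++************++++++++++++++++++++
++++++++++++++++++++++++++++++++++++++++++++++++++++++++++++++++++++***++**++*++++*******++++*****+++****++++++*+++++++++++++
```

The top view agrees with the closed layout: left pin (271,235), right pin (322,231), latch arm across the gap to (308,250), lever at rest and both bottles unmoved. I'm handing it in.

```bash
python3 -c "
from workcell import manip
print(manip.close_job())"
```

```text
the job is handed in; nothing more can be done
None
```

The job is done and handed in at about 61 s: both tubes present are in sockets, the lid is fully down, jaws and latch are shut, the lever was pulled to its stop and eased back, and the bottles are still standing; I viewed 15 pictures, one over the limit of 14.

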